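Strip a small control computer for repair

ROBOT

A 6-joint arm with a two-finger parallel gripper is mounted at the origin on a cart in front of the work surface, level with it; the furniture and walls round the work are solid. World frame = base frame: x ahead of the robot, y to its left, z up, the work surface at z = 0. Lengths are in m, angles in rad, forces in N, time in s.
With the tool pointing down it reaches from about 0.35 to 0.775 m from the base axis. Payload 5.5 kg.
Tool frame: the origin (TCP) lies on the mounting face of the last link; the fingertips stand 173 mm ahead of it and the grasp point (between the pads) lies 155 mm ahead of it; z points along the fingers, y is the direction in which the jaws open and shut (so a half turn about z gives the same grasp; the last joint's range is limited). The gripper opens to 85 mm and grips with 20 to 120 N. Pads are 22 mm wide; open, the fingers measure 114 mm over their backs; the gripper's body (76 mm by 85 mm) begins 54 mm behind the grasp point. The pads swing forward as they close: fully open they stand 13 mm farther back than shut.
Start: joints at [-1.26, 0.313, 0.046, 1.304, 0, 1.431], TCP at [0.251, -0.518, 0.405] pointing down, gripper open.
Joint ranges: [-2.76, 2.76], [-0.86, 1.69], [-1.03, 1.26], [-2.2, 2.34], [-1.47, 1.5], [-3.14, 3.14]. Speed limits (rad/s): [2.57, 2.57, 3.14, 3.14, 3.14, 3.14].

INTERFACE

Orientations are given as a unit quaternion [w, x, y, z].
In Python, from workcell import get_state, eyes, env gives the robot as it stands. The module is installed in compiled form; this text tells all that it offers.
- The arm moves only by the tool carry_out, never from a script. Its argument "motion" is a list of rows, each an object of numbers: "jaw": the opening, from -1 (shut) to 1 (fully open); "tx", "ty", "tz": the shift along the tool's x, y, z in cm; "wx", "wy", "wz": the turn, a rotation vector about the tool's x, y, z in degrees. In form: [{"jaw": .., "tx": .., "ty": .., "tz": .., "wx": .., "wy": .., "wz": ..}, ...]. A call has 1 to 20 rows; each row shifts and turns the commanded pose from where the row before left it, along the tool's axes as they then stand; what a row does not reach is not made up. A row lasts 1/8 s, in which the tool goes at most 62.5 mm and 10.7 degrees, less where a joint would pass 70% of its speed; a pose out of reach is approached as far as the arm can. A call with a gripper value outside its range is refused whole. The fingers move at their own pace and stop on an object; "force" is the grip in N (left out, the last holds). Time passes only in rows, so rows that do not move let the fingers close. It gives the time, the measured TCP pose, the force and the opening at its end, in the units of the state.
- get_state(): the state, without advancing time (a new reading comes with each control period).
- eyes.read_camera(name): name is "side" or "top" or "wrist"; returns the picture (400x640x3 uint8, blue, green, red); there is no depth.
- eyes.calibration(name): a dict with "K" (3x3 intrinsics, pixels), "camera_from_world" (4x4, takes a point from world to camera coordinates). Camera axes: x right, y up, looking along -z (the intrinsics and any distortion apply to the point x, -y, -z); pixel columns grow to the right and rows downward; lengths in m; the calibration is good to about 2 mm. A picture is of the moment at which its call begins: read the wrist's pose just before it. calibration takes no time and is no camera call; for the wrist camera it gives the pose at the moment of the call.
- env.hand_in(): hands the job in, once; it reports no verdict.
The state is a dict: "clock": time; "joint_pos": joint angles; "qvel": joint speeds; "tau": joint torques, N m; "tcp_pos": TCP position; "orientation": TCP orientation; "wrist_force": force on the tool from outside, world axes, zero at the start; "ft_torque": the same for the moment, N m; "finger_gap": finger opening in m.
Only numpy, scipy, OpenCV 4.12 (cv2) and the standard library are available. Lean on these libraries where they do the work, as an engineer would, in place of code of your own. Each camera call takes 0.05 s, during which the arm holds its last target.

TASK

The control computer in the opened case is to be repaired and its screws are already out: take the stack apart from the top down, one part at a time. Put the fan in the grey plastic tray, the heat sink flat on the bottom of the empty steel bowl for degreasing, the smaller (processor) board in the cut-out of the dark foam tray, and the larger (carrier) board across the board holder with its short ends on the two ledges, between the stops. Set each part down flat and right way up, without dropping it, and leave the jar, the dish of screws and the tweezers where they are.

Things in the scene. Friction and masses are not known exactly. Their poses are not given: they have to be found in the camera images.
- fan: small square black cooling fan, 40 x 40 x 10 mm, top part of the stack, lying flat on the heat sink; may be gripped across either pair of sides. Origin: centre of its underside; z up; x and y along its sides.
- heat_sink: silver finned heat sink, second from the top. Foot plate 64 (x) x 42 (y) x 4 mm; on its middle a block of fins 40 (x) x 42 (y) mm whose top is 18 mm above the foot's underside; the two 12 mm ends of the foot are low and carry small spring pins. It lies loose on the metal lid of the processor. Origin: centre of its underside; z up. Grip across y (42 mm).
- processor_board: processor board, the smaller of the two green boards, third from the top: 80 (x) x 52 (y) x 2 mm with a square metal lid. Origin: centre, at the underside of its two plugs; the board lies 7 to 9 mm above it, the lid's top 11 mm. Its holes sit over studs of the carrier board (1.2 mm play): lift straight up. Grip across y (52 mm), at the middle, where the space below the edges is clear.
- carrier_board: carrier board, the larger green board, lowest: 124 (x) x 64 (y) x 2 mm, metal jacks at its +x end (up to 17 mm high), four studs that carry the processor board (centred 12 mm toward -x, its origin 7 mm above this one). Origin: centre of the underside, in the case 17 mm above the desk. Its holes sit over studs of the case (1 mm play): lift straight up. Grip across y (64 mm), at the middle.
- case_bottom: opened aluminium case bottom in which the stack stands, fixed: plate 144 (x) x 96 (y) x 3 mm, side lips 5 mm high, four brass studs, at its +x end an upright connector panel 36 mm high. Origin: on the underside, below the middle of the carrier board; x toward the panel, z up.
- parts_tray: shallow open tray of plain grey plastic, place of the fan, fixed: 122 (x) x 89 (y) mm over its rim, inside 110 (x) x 78 (y) mm, floor 3 mm and rim 16 mm above the desk. There is more room for gripper fingers along its length (x). Origin: centre of the underside; x along its length, z up.
- wash_bowl: round open spun-steel bowl, place of the heat sink, fixed: 155 mm across the rim, 32 mm high, flat floor about 100 mm across, 2 mm above the desk; empty (a like bowl far back with bottles in it is not meant). Origin: centre of the underside, z up.
- foam_tray: dark anti-static foam tray, place of the processor board, fixed: 130 (x) x 100 (y) x 22 mm with one cut-out 96 (x) x 68 (y) mm whose floor is 8 mm above the desk; in the middle of each long side an open finger slot 46 mm wide goes down to that floor. Origin: centre of the underside; x along its length, z up.
- board_holder: dark steel board holder, brass thumb screw at its -x end, place of the carrier board, fixed: two jaws joined by two rods along x (tops 18 mm high, 18 mm either side of the middle). On each jaw a ledge, 26 mm above the desk, from 50 mm out in x, takes a short end of the board; raised stops, 35 mm high, leave 138 (x) x 80 (y) mm between them. Origin: centre of the underside; x from jaw to jaw.
- flux_jar: bystander: small jar with an orange lid, 41 mm across, 50 mm high. Origin: centre of its underside.
- screw_dish: bystander: small steel dish with screws, 67 mm across, 13 mm high. Origin: centre of its underside.
- tweezers: bystander: blue tweezers lying flat, 120 mm long (y), 16 mm wide, 10 mm high. Origin: centre of the underside.
Not all that is in view belongs to the job. Leave any blue or yellow look-alike of the processor_board alone.

How it is judged:
By the outcome, as a careful person would: the job done as asked, in the order asked, and still so for the second after the job is handed in, with the robot touching nothing.
It also fails if it takes over 115 s, if anything falls off the work surface, if the arm or the gripper's body presses on something with over 40 N, if the wrist force passes 120 N, or if a joint passes its speed limit or range.

## Working session

There is one attempt and no reset: what is moved stays moved. The work goes in short steps, Python scripts to look and compute and a tool call to move; the robot and the scene stay as the last step left them, time stands still between calls to the robot, and variables do not carry over. Pictures are saved under pics/ and viewed, and the job is handed in when it is done.

Besides the shell and the picture viewer there is one more tool, called as a command line: name --argument value ..., lists and objects as JSON in quotes. carry_out: Moves the arm, as the interface text tells. Its arguments: {"type":"object","properties":{"motion":{"type":"array"},"force":{"type":"number"}},"required":["motion"]}

```bash
mkdir -p pics; ls; python3 - <<'E'
from workcell import get_state, eyes, env
import cv2,json
s=get_state(); print({k:s[k] for k in s})
for n in ("side","top","wrist"):
    c=eyes.calibration(n); print(n,c)
    im=eyes.read_camera(n); cv2.imwrite(f"pics/{n}0.png",im)
E
```

```text
pics
{'clock': 0.0, 'joint_pos': array([-1.25961681e+00,  3.13980481e-01,  4.49737063e-02,  1.30358872e+00,
        4.93688424e-05,  1.43121149e+00]), 'qvel': array([ 0.00020561, -0.00019077, -0.00071432, -0.00012332,  0.00047024,
       -0.00097853]), 'tau': array([-1.18689637e-03, -4.80627465e+01,  2.98534888e+01,  1.92346080e-02,
       -2.97600454e-04,  1.37277479e-05]), 'tcp_pos': array([ 0.25044425, -0.51737226,  0.40381776]), 'orientation': array([-8.98390095e-04,  9.74708380e-01,  2.23478778e-01, -5.24936248e-05]), 'wrist_force': array([ 0.45358943, -0.1735552 ,  0.01193712]), 'ft_torque': array([0.0139438 , 0.00243373, 0.02011767]), 'finger_gap': 0.0852169447343075}
side {'K': array([[372.1351949 ,   0.        , 320.45184755],
       [  0.        , 372.1351949 , 193.44669628],
       [  0.        ,   0.        ,   1.        ]]), 'camera_from_world': array([[ 0.89680584, -0.44216921, -0.01502261, -0.43229622],
       [ 0.24469827,  0.46743492,  0.84948652, -0.23066499],
       [-0.36859469, -0.76550048,  0.52739641, -1.24365716],
       [ 0.        ,  0.        ,  0.        ,
[... 182 characters left out ...]
'camera_from_world': array([[ 0.00818335, -0.99973796,  0.02137844,  0.08883116],
       [ 0.9876625 ,  0.01142427,  0.15618025, -0.53257935],
       [-0.15638356,  0.01983661,  0.98749719, -1.34691868],
       [ 0.        ,  0.        ,  0.        ,  1.        ]])}
wrist {'K': array([[279.57989379,   0.        , 316.68457661],
       [  0.        , 279.57989379, 200.20126074],
       [  0.        ,   0.        ,   1.        ]]), 'camera_from_world': array([[ 0.43613404, -0.89987873, -0.00231738, -0.57347016],
       [ 0.8525579 ,  0.41402096, -0.31895402,  0.04307109],
       [ 0.28797938,  0.13713101,  0.94776736, -0.38058418],
       [ 0.        ,  0.        ,  0.        ,  1.        ]])}
```

View pics/top0.png

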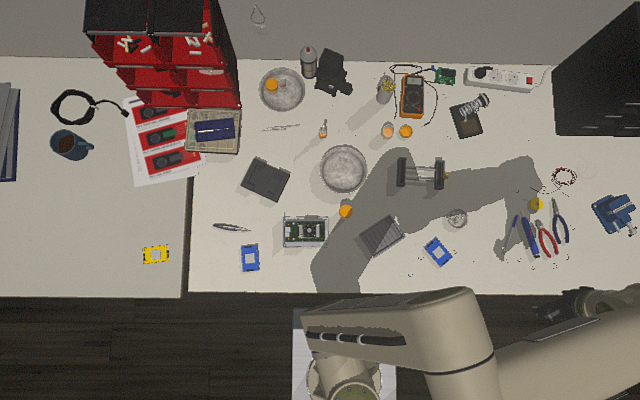

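View pics/side0.png

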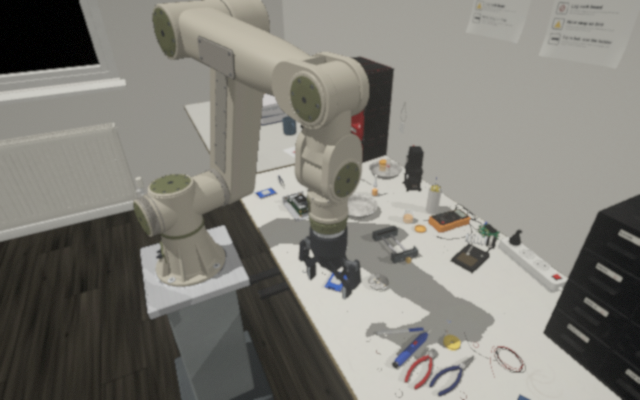

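View pics/wrist0.png

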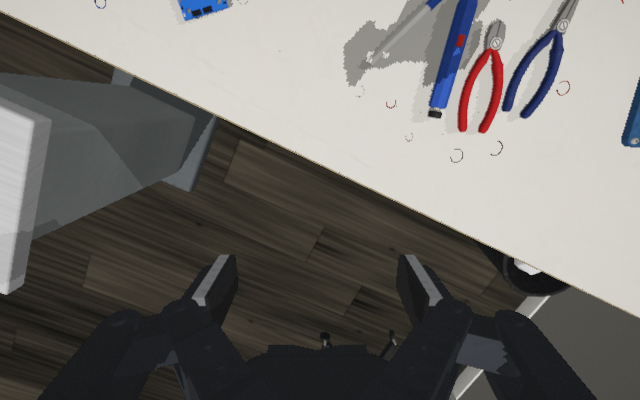

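The top view shows the case with the stack at (305,230), the empty bowl at (343,168), the holder at (420,172), the jar at (345,211), the dish at (456,217) and the tweezers at (231,227). Two dark or grey trays, at (265,178) and (381,238), need an enlarged look.

```bash
python3 - <<'E'
import cv2
im=cv2.imread("pics/top0.png")
c=im[140:280,205:475]; cv2.imwrite("pics/crop0.png",cv2.resize(c,None,fx=2.96,fy=2.96,interpolation=cv2.INTER_CUBIC))
E
```

```text
(no output)
```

View pics/crop0.png

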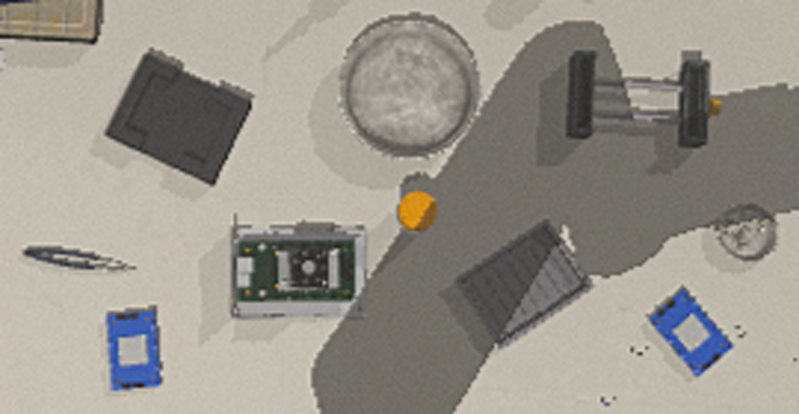

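The foam tray with its two finger slots is at (265,178), and the ribbed grey tray is at (381,238). The holder's brass screw is at its right end (445,175), and the stack's panel and jacks are on the left. The blue look-alikes at (250,257) and (437,251) stay where they are. Next I'll get rough positions.

```bash
cat > h.py <<'E'
import numpy as np, cv2, pickle, sys
from scipy.spatial.transform import Rotation as R
from workcell import get_state, eyes, env
def shot(cam,name):
    s=get_state(); c=eyes.calibration(cam); im=eyes.read_camera(cam)
    cv2.imwrite(f"pics/{name}.png",im); pickle.dump((s,c),open(f"pics/{name}.pkl","wb")); return im
def cal(name): return pickle.load(open(f"pics/{name}.pkl","rb"))[1]
def loc(c,px,z):
    K=c["K"]; T=c["camera_from_world"]; u,v=px
    d=np.array([(u-K[0,2])/K[0,0],-(v-K[1,2])/K[1,1],-1.]); Rm=T[:3,:3]; o=-Rm.T@T[:3,3]; d=Rm.T@d
    return o+d*(z-o[2])/d[2]
def proj(c,p):
    K=c["K"];T=c["camera_from_world"]; q=T[:3,:3]@np.asarray(p)+T[:3,3]
    return np.array([K[0,0]*q[0]/-q[2]+K[0,2], K[1,1]*-q[1]/-q[2]+K[1,2]])
def rot():
    w,x,y,z=get_state()["orientation"]; return R.from_quat([x,y,z,w])
def info():
    s=get_state(); r=rot().as_matrix()
    print("t",round(s["clock"],2),"tcp",s["tcp_pos"].round(4),"yax deg",round(np.degrees(np.arctan2(r[1,1],r[0,1])),2),"zax",r[:,2].round(4),"gap",round(s["finger_gap"],4),"F",s["wrist_force"].round(1),"q",s["joint_pos"].round(2))
def rel(xyz,yaw=None):
    """needed shift (cm, in current tool axes) to TCP xyz; wz so that tool y axis is at yaw deg (mod 180)"""
    s=get_state(); r=rot()
    d=r.inv().apply(np.asarray(xyz)-s["tcp_pos"])*100
    out=["shift cm",d.round(2)]
    # tilt error to vertical
    if yaw is not None:
        for k in (yaw,yaw+180):
            y=np.array([np.cos(np.radians(k)),np.sin(np.radians(k)),0]); z=np.array([0,0,-1.]); x=np.cross(y,z)
            Rt=R.from_matrix(np.stack([x,y,z],1)); rv=(r.inv()*Rt).as_rotvec(degrees=True); out+=["rotvec",rv.round(2)]
            out+=["shift in turned axes",(Rt.inv().apply(np.asarray(xyz)-s["tcp_pos"])*100).round(2)]
    print(*out)
E
python3 - <<'E'
from h import *
c=eyes.calibration("top")
for n,p,z in [("fan",(309,230),.05),("case",(305,230),.003),("graytray",(381,238),.016),("bowl",(343,168),.03),("foam",(265,178),.022),("holder",(421,173),.03),("jar",(346,211),.05),("dish",(456,217),.01)]:
    print(n,loc(c,p,z).round(3), np.hypot(*loc(c,p,z)[:2]).round(3))
w=eyes.calibration("wrist");T=w["camera_from_world"];o=-T[:3,:3].T@T[:3,3]
r=rot();print("cam in tool",r.inv().apply(o-get_state()["tcp_pos"]).round(4), "view dir tool", r.inv().apply(-T[2,:3]).round(3)); info()
E
```

```text
fan [0.451 0.111 0.05 ] 0.464
case [0.455 0.124 0.003] 0.472
graytray [ 0.431 -0.118  0.016] 0.447
bowl [0.654 0.004 0.03 ] 0.654
foam [0.62  0.254 0.022] 0.67
holder [ 0.641 -0.248  0.03 ] 0.687
jar [ 0.511 -0.004  0.05 ] 0.511
dish [ 0.502 -0.363  0.01 ] 0.619
cam in tool [ 0.0808 -0.0005  0.0308] view dir tool [-0.319 -0.     0.948]
t 0.15 tcp [ 0.2505 -0.5174  0.404 ] yax deg -64.17 zax [-4.0e-04  1.4e-03 -1.0e+00] gap 0.0856 F [ 0.3 -0.4 -1.2] q [-1.26  0.31  0.05  1.3   0.    1.43]
```

```bash
python3 -c "
from h import *
rel([.45,.0,.43],0)"
```

```text
shift cm [ 40.5  -37.88  -2.54] rotvec [-7.000e-02 -6.000e-02 -6.417e+01] shift in turned axes [51.74 19.95 -2.6 ] rotvec [-6.0000e-02  7.0000e-02  1.1583e+02] shift in turned axes [-51.74 -19.95  -2.6 ]
```

carry_out --motion '[{"jaw":1,"tx":3.1,"ty":-2.9,"tz":-0.2},{"jaw":1,"tx":3.1,"ty":-2.9,"tz":-0.2},{"jaw":1,"tx":3.1,"ty":-2.9,"tz":-0.2},{"jaw":1,"tx":3.1,"ty":-2.9,"tz":-0.2},{"jaw":1,"tx":3.1,"ty":-2.9,"tz":-0.2},{"jaw":1,"tx":3.1,"ty":-2.9,"tz":-0.2},{"jaw":1,"tx":3.1,"ty":-2.9,"tz":-0.2},{"jaw":1,"tx":3.1,"ty":-2.9,"tz":-0.2},{"jaw":1,"tx":3.1,"ty":-2.9,"tz":-0.2},{"jaw":1,"tx":3.1,"ty":-2.9,"tz":-0.2},{"jaw":1,"tx":3.1,"ty":-2.9,"tz":-0.2},{"jaw":1,"tx":3.1,"ty":-2.9,"tz":-0.2},{"jaw":1,"tx":3.1,"ty":-2.9,"tz":-0.2},{"jaw":1,"wz":-9.2},{"jaw":1,"wz":-9.2},{"jaw":1,"wz":-9.2},{"jaw":1,"wz":-9.2},{"jaw":1,"wz":-9.2},{"jaw":1,"wz":-9.2},{"jaw":1,"wz":-9.0}]'

```text
invalid input at $.motion[0]: expected keys jaw, tx, ty, tz, wx, wy, wz
```

```bash
python3 -c "
from h import *
info(); shot('wrist','w1'); shot('top','t1'); info()"
```

```text
t 0.15 tcp [ 0.2505 -0.5174  0.404 ] yax deg -64.17 zax [-4.0e-04  1.4e-03 -1.0e+00] gap 0.0856 F [ 0.3 -0.4 -1.2] q [-1.26  0.31  0.05  1.3   0.    1.43]
t 0.25 tcp [ 0.2505 -0.5175  0.4043] yax deg -64.17 zax [-2.e-04  8.e-04 -1.e+00] gap 0.0854 F [-0.3 -0.3 -0.1] q [-1.26  0.31  0.05  1.3   0.    1.43]
```

View pics/w1.png

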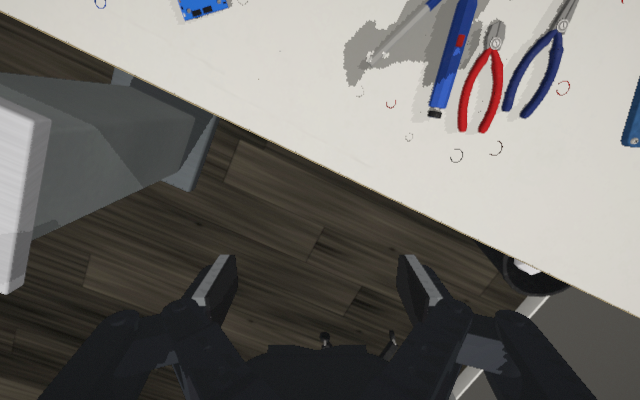

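The call was refused because every key must be given, so the picture is unchanged. Resending with full rows.

carry_out --motion '[{"jaw":1,"tx":3.1,"ty":-2.9,"tz":-0.2,"wx":0,"wy":0,"wz":0},{"jaw":1,"tx":3.1,"ty":-2.9,"tz":-0.2,"wx":0,"wy":0,"wz":0},{"jaw":1,"tx":3.1,"ty":-2.9,"tz":-0.2,"wx":0,"wy":0,"wz":0},{"jaw":1,"tx":3.1,"ty":-2.9,"tz":-0.2,"wx":0,"wy":0,"wz":0},{"jaw":1,"tx":3.1,"ty":-2.9,"tz":-0.2,"wx":0,"wy":0,"wz":0},{"jaw":1,"tx":3.1,"ty":-2.9,"tz":-0.2,"wx":0,"wy":0,"wz":0},{"jaw":1,"tx":3.1,"ty":-2.9,"tz":-0.2,"wx":0,"wy":0,"wz":0},{"jaw":1,"tx":3.1,"ty":-2.9,"tz":-0.2,"wx":0,"wy":0,"wz":0},{"jaw":1,"tx":3.1,"ty":-2.9,"tz":-0.2,"wx":0,"wy":0,"wz":0},{"jaw":1,"tx":3.1,"ty":-2.9,"tz":-0.2,"wx":0,"wy":0,"wz":0},{"jaw":1,"tx":3.1,"ty":-2.9,"tz":-0.2,"wx":0,"wy":0,"wz":0},{"jaw":1,"tx":3.1,"ty":-2.9,"tz":-0.2,"wx":0,"wy":0,"wz":0},{"jaw":1,"tx":3.1,"ty":-2.9,"tz":-0.2,"wx":0,"wy":0,"wz":0},{"jaw":1,"tx":0,"ty":0,"tz":0,"wx":0,"wy":0,"wz":-9.2},{"jaw":1,"tx":0,"ty":0,"tz":0,"wx":0,"wy":0,"wz":-9.2},{"jaw":1,"tx":0,"ty":0,"tz":0,"wx":0,"wy":0,"wz":-9.2},{"jaw":1,"tx":0,"ty":0,"tz":0,"wx":0,"wy":0,"wz":-9.2},{"jaw":1,"tx":0,"ty":0,"tz":0,"wx":0,"wy":0,"wz":-9.2},{"jaw":1,"tx":0,"ty":0,"tz":0,"wx":0,"wy":0,"wz":-9.2},{"jaw":1,"tx":0,"ty":0,"tz":0,"wx":0,"wy":0,"wz":-9.0}]'

```text
clock: 2.75
tcp_pos: [0.4489, -0.0026, 0.4306]
orientation: [-0.0, 0.705, 0.709, -0.0]
wrist_force: [0.3, -0.6, -0.4]
finger_gap: 0.0849
```

```bash
python3 -c "
from h import *
info(); shot('wrist','w2'); shot('top','t2'); info()"
```

```text
t 2.75 tcp [ 0.4489 -0.0026  0.4306] yax deg 0.33 zax [-1.e-04 -1.e-04 -1.e+00] gap 0.0849 F [ 0.3 -0.6 -0.4] q [-0.19  0.06 -0.2   1.31 -0.    1.38]
t 2.85 tcp [ 0.4489 -0.0027  0.4306] yax deg 0.05 zax [-0.e+00 -1.e-04 -1.e+00] gap 0.0853 F [ 0.2 -0.   0.2] q [-0.19  0.06 -0.2   1.31 -0.    1.38]
```

View pics/w2.png

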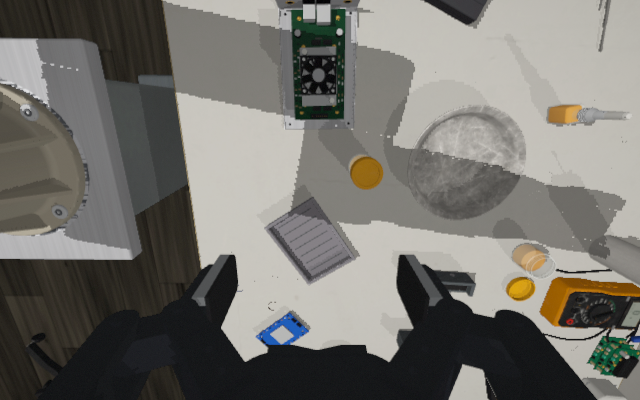

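This view shows the fan at (318,75) on the stack, the jar at (366,172), the bowl at (467,162) and the grey tray at (312,240). I'll move nearer above the stack and measure the tray from this picture.

```bash
python3 - <<'E'
from h import *
rel([.45,.10,.36],0)
im=cv2.imread("pics/w2.png"); c=im[180:300,250:380]
cv2.imwrite("pics/c2.png",cv2.resize(c,None,fx=5,fy=5,interpolation=cv2.INTER_CUBIC))
E
```

```text
shift cm [10.27  0.12  7.06] rotvec [-0.    0.01  0.05] shift in turned axes [10.27  0.11  7.06] rotvec [-1.0000e-02 -0.0000e+00 -1.7995e+02] shift in turned axes [-10.27  -0.11   7.06]
```

View pics/c2.png

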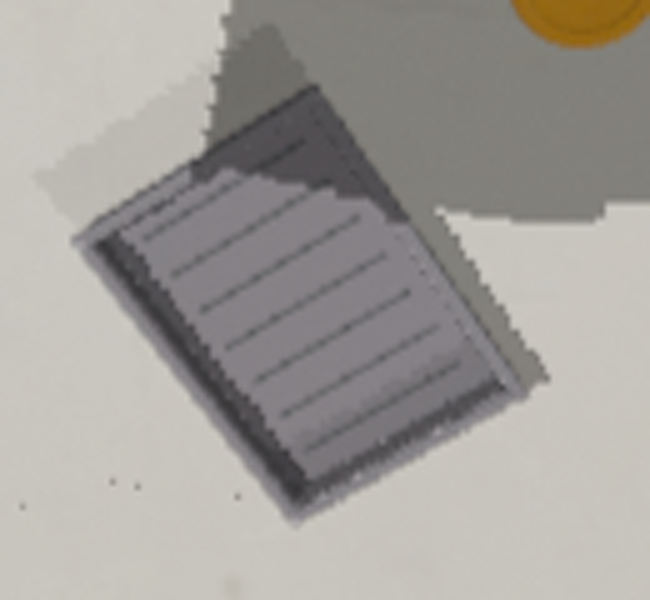

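carry_out --motion '[{"jaw":1,"tx":3,"ty":0,"tz":2,"wx":0,"wy":0,"wz":0},{"jaw":1,"tx":3,"ty":0,"tz":2,"wx":0,"wy":0,"wz":0},{"jaw":1,"tx":3,"ty":0,"tz":2,"wx":0,"wy":0,"wz":0},{"jaw":1,"tx":1,"ty":0,"tz":1,"wx":0,"wy":0,"wz":0},{"jaw":1,"tx":0,"ty":0,"tz":0,"wx":0,"wy":0,"wz":0}]'

```text
clock: 3.48
tcp_pos: [0.4487, 0.0976, 0.3602]
orientation: [-0.0, 0.707, 0.707, -0.001]
wrist_force: [0.3, -0.2, 0.5]
finger_gap: 0.0857
```

```bash
python3 -c "
from h import *
info(); im=shot('wrist','w3'); info()
cv2.imwrite('pics/c3.png',cv2.resize(im[20:240,200:440],None,fx=2.7,fy=2.7,interpolation=cv2.INTER_CUBIC))"
```

```text
t 3.48 tcp [0.4487 0.0976 0.3602] yax deg 0.03 zax [-1.4e-03 -5.0e-04 -1.0e+00] gap 0.0857 F [ 0.3 -0.2  0.5] q [ 0.04  0.11 -0.32  1.14 -0.    1.61]
t 3.52 tcp [0.449  0.0971 0.3608] yax deg -0.01 zax [-2.e-04 -5.e-04 -1.e+00] gap 0.0855 F [-0.5 -0.4 -0.1] q [ 0.04  0.11 -0.32  1.14 -0.    1.61]
```

View pics/w3.png

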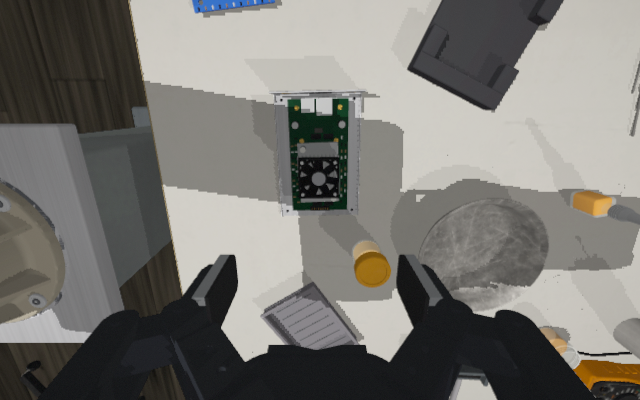

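View pics/c3.png

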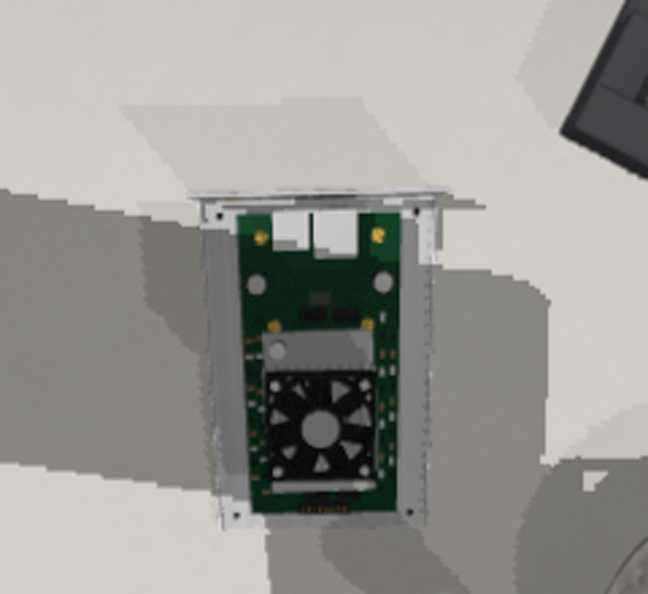

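The fan hub shows at crop (321,429), and the jacks and panel are toward +y. The carrier's long edges run vertically. I'll compute the fan, case and tray poses.

```bash
python3 - <<'E'
from h import *
c=cal("w3"); f=lambda x,y:(200+(x+.5)/2.7-.5,20+(y+.5)/2.7-.5)
P=[loc(c,f(*p),.063) for p in [(266,372),(377,372),(378,484),(268,482)]]
print("fan",np.mean(P,0).round(4),[np.linalg.norm(P[i]-P[(i+1)%4]).round(4) for i in range(4)], "hub",loc(c,f(321,429),.063).round(4))
for i in range(4):
    d=P[(i+1)%4]-P[i]; print(np.degrees(np.arctan2(d[1],d[0])).round(1))
# case plate corner dots (z .003)
Q=[loc(c,f(*p),.003) for p in [(219,215),(417,212),(410,512),(236,516)]]
print("dots",np.round(Q,4))
# carrier corners z .019
Q=[loc(c,f(*p),.019) for p in [(238,212),(401,212),(396,512),(251,515)]]
print("carrier",np.round(Q,4),np.mean(Q,0).round(4),[np.linalg.norm(Q[i]-Q[(i+1)%4]).round(4) for i in range(4)])
# studs of carrier? tray corners from w2
c=cal("w2"); g=lambda x,y:(250+(x+.5)/5-.5,180+(y+.5)/5-.5)
T=[loc(c,g(*p),.016) for p in [(316,87),(525,392),(297,524),(74,240)]]
print("tray",np.mean(T,0).round(4),[np.linalg.norm(T[i]-T[(i+1)%4]).round(4) for i in range(4)])
for i in range(4):
    d=T[(i+1)%4]-T[i]; print(np.degrees(np.arctan2(d[1],d[0])).round(1))
E
```

```text
fan [0.4492 0.1124 0.063 ] [np.float64(0.0393), np.float64(0.0418), np.float64(0.0409), np.float64(0.041)] hub [0.4487 0.1123 0.063 ]
0.1
-88.0
179.0
89.9
dots [[0.4072 0.1866 0.003 ]
 [0.4877 0.1878 0.003 ]
 [0.4902 0.0579 0.003 ]
 [0.4099 0.0558 0.003 ]]
carrier [[0.4166 0.1874 0.019 ]
 [0.4796 0.1874 0.019 ]
 [0.4819 0.0638 0.019 ]
 [0.4183 0.0623 0.019 ]] [0.4491 0.1252 0.019 ] [np.float64(0.063), np.float64(0.1236), np.float64(0.0636), np.float64(0.1251)]
tray [ 0.4388 -0.1188  0.016 ] [np.float64(0.1188), np.float64(0.0862), np.float64(0.1196), np.float64(0.0872)]
-56.7
-145.6
123.8
33.9
```

The tray side lengths (119 x 87 mm) and the fan sides (40 mm) fit, and the carrier sides (124 x 64 mm) fit too. The stack's x axis lies at about 91°. Fan top is at z = 63 mm. I'll go above it with the jaws partly closed and check finger depth in the picture.

carry_out --motion '[{"jaw":0.2,"tx":1.5,"ty":0,"tz":3,"wx":0,"wy":0,"wz":-0.7},{"jaw":0.2,"tx":0,"ty":0,"tz":3,"wx":0,"wy":0,"wz":0},{"jaw":0.2,"tx":0,"ty":0,"tz":3,"wx":0,"wy":0,"wz":0},{"jaw":0.2,"tx":0,"ty":0,"tz":0,"wx":0,"wy":0,"wz":0}]'

```text
clock: 4.03
tcp_pos: [0.4484, 0.1114, 0.2697]
orientation: [-0.001, 0.703, 0.711, -0.001]
wrist_force: [0.0, -0.0, 0.3]
finger_gap: 0.0513
```

```bash
python3 -c "
from h import *
info(); im=shot('wrist','w4'); info()
cv2.imwrite('pics/c4.png',cv2.resize(im[120:320,200:440],None,fx=2.7,fy=2.7,interpolation=cv2.INTER_CUBIC))
rel([.449,.1123,.227],.7)"
```

```text
t 4.03 tcp [0.4484 0.1114 0.2697] yax deg 0.61 zax [-3.2e-03 -6.0e-04 -1.0e+00] gap 0.0513 F [ 0.  -0.   0.3] q [ 0.07  0.19 -0.47  0.92 -0.    1.63]
t 4.08 tcp [0.4491 0.1115 0.271 ] yax deg 0.63 zax [-9.e-04 -4.e-04 -1.e+00] gap 0.0513 F [-0.4  0.   0.6] q [ 0.07  0.19 -0.46  0.92 -0.    1.63]
shift cm [ 0.08 -0.01  4.4 ] rotvec [-0.05  0.02 -0.07] shift in turned axes [ 0.08 -0.01  4.4 ] rotvec [3.0000e-02 8.0000e-02 1.7993e+02] shift in turned axes [-0.08  0.01  4.4 ]
```

View pics/c4.png

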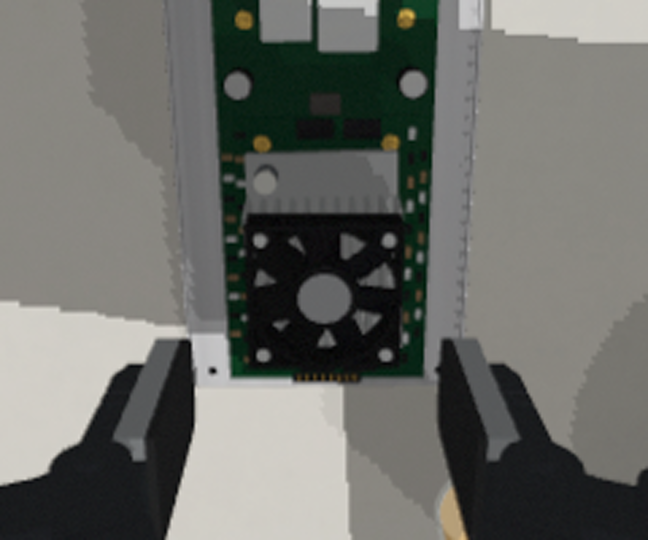

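Tips at gap 51 mm project to about 170 mm ahead, as expected (3 mm back from shut). The fan hub is at crop (324,299). I'll recheck its position.

```bash
python3 -c "
from h import *
c=cal('w4'); f=lambda x,y:(200+(x+.5)/2.7-.5,120+(y+.5)/2.7-.5)
P=[loc(c,f(*p),.063) for p in [(246,214),(406,214),(402,368),(246,368)]]
print(loc(c,f(324,299),.063).round(4),np.mean(P,0).round(4),[np.linalg.norm(P[i]-P[(i+1)%4]).round(4) for i in range(4)])
"
```

```text
[0.4484 0.1122 0.063 ] [0.4486 0.1137 0.063 ] [np.float64(0.0393), np.float64(0.0427), np.float64(0.0411), np.float64(0.0428)]
```

carry_out --motion '[{"jaw":0.2,"tx":0.1,"ty":0,"tz":2.2,"wx":0,"wy":0,"wz":0},{"jaw":0.2,"tx":0,"ty":0,"tz":1.5,"wx":0,"wy":0,"wz":0},{"jaw":0.2,"tx":0,"ty":0,"tz":0.7,"wx":0,"wy":0,"wz":0},{"jaw":0.2,"tx":0,"ty":0,"tz":0,"wx":0,"wy":0,"wz":0},{"jaw":0,"tx":0,"ty":0,"tz":0,"wx":0,"wy":0,"wz":0},{"jaw":-0.3,"tx":0,"ty":0,"tz":0,"wx":0,"wy":0,"wz":0},{"jaw":-0.3,"tx":0,"ty":0,"tz":0,"wx":0,"wy":0,"wz":0},{"jaw":-0.3,"tx":0,"ty":0,"tz":0,"wx":0,"wy":0,"wz":0}]' --force 25

```text
clock: 5.08
tcp_pos: [0.4495, 0.1133, 0.2277]
orientation: [0.001, 0.703, 0.712, 0.001]
wrist_force: [-0.6, -0.2, 7.1]
finger_gap: 0.0391
```

```bash
python3 -c "
from h import *
info(); im=shot('wrist','w5')
cv2.imwrite('pics/c5.png',cv2.resize(im[120:360,200:440],None,fx=2.5,fy=2.5,interpolation=cv2.INTER_CUBIC))"
```

```text
t 5.08 tcp [0.4495 0.1133 0.2277] yax deg 0.73 zax [ 2.e-03 -2.e-04 -1.e+00] gap 0.0391 F [-0.6 -0.2  7.1] q [ 0.07  0.24 -0.53  0.81 -0.    1.63]
```

View pics/c5.png

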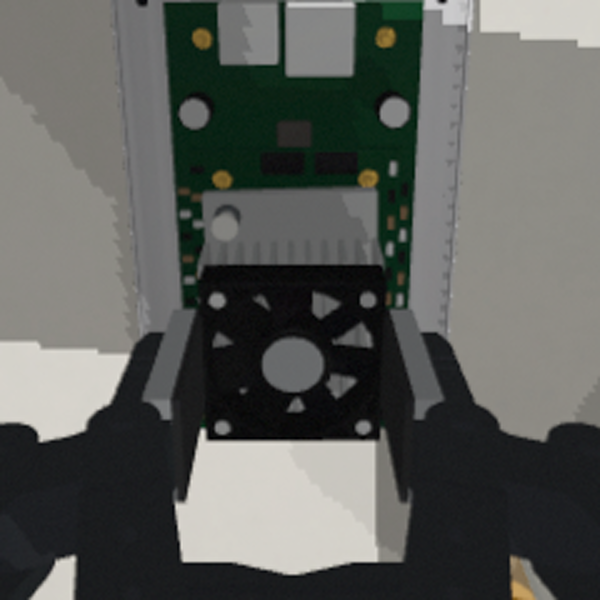

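The fan is gripped at a 39.1 mm gap, with both pads on its sides and clear of the heat sink. Lifting straight up.

carry_out --motion '[{"jaw":-0.3,"tx":0,"ty":0,"tz":-0.5,"wx":0,"wy":0,"wz":0},{"jaw":-0.3,"tx":0,"ty":0,"tz":-1.5,"wx":0,"wy":0,"wz":0},{"jaw":-0.3,"tx":0,"ty":0,"tz":-3,"wx":0,"wy":0,"wz":0},{"jaw":-0.3,"tx":0,"ty":0,"tz":-3,"wx":0,"wy":0,"wz":0},{"jaw":-0.3,"tx":0,"ty":0,"tz":-3,"wx":0,"wy":0,"wz":0},{"jaw":-0.3,"tx":0,"ty":0,"tz":0,"wx":0,"wy":0,"wz":0}]'

```text
clock: 5.88
tcp_pos: [0.4498, 0.1135, 0.339]
orientation: [0.002, 0.703, 0.712, 0.002]
wrist_force: [-0.7, -0.2, -0.4]
finger_gap: 0.0389
```

```bash
python3 -c "
from h import *
info(); im=shot('wrist','w6'); im=shot('top','t6')
cv2.imwrite('pics/ct6.png',cv2.resize(im[140:280,205:475],None,fx=2.9,fy=2.9,interpolation=cv2.INTER_CUBIC))"
```

```text
t 5.88 tcp [0.4498 0.1135 0.339 ] yax deg 0.74 zax [ 4.7e-03  4.0e-04 -1.0e+00] gap 0.0389 F [-0.7 -0.2 -0.4] q [ 0.07  0.13 -0.35  1.08  0.    1.63]
```

View pics/w6.png

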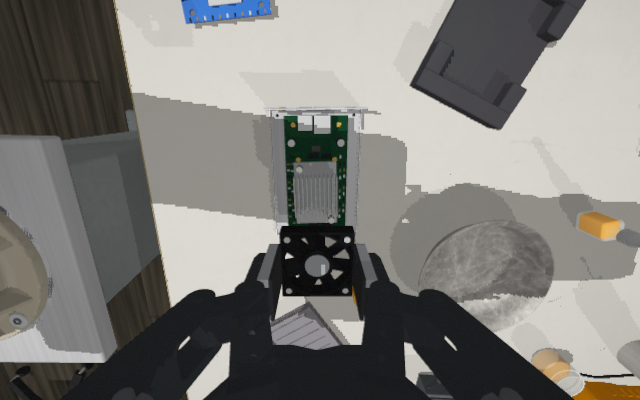

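View pics/ct6.png

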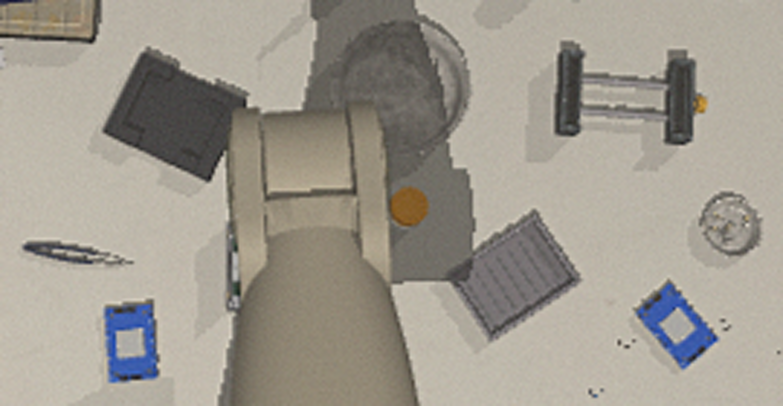

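The fan came up alone, and the heat sink stays in place on the stack. The top view (crop ct6) now shows the tray, holder and foam corners unobstructed, so I'll measure them.

```bash
python3 - <<'E'
from h import *
c=cal("t6"); f=lambda x,y:(205+(x+.5)/2.9-.5,140+(y+.5)/2.9-.5)
def quad(n,pts,z):
    T=[loc(c,f(*p),z) for p in pts]; print(n,np.mean(T,0).round(4))
    for i in range(4):
        d=T[(i+1)%4]-T[i]; print("  ",np.linalg.norm(d).round(4),np.degrees(np.arctan2(d[1],d[0])).round(1))
quad("tray",[(535,211),(580,277),(491,340),(449,272)],.016)
quad("foam",[(148,48),(247,97),(209,181),(103,130)],.022)
quad("holder",[(557,42),(694,50),(690,143),(557,136)],.035)
print("jar",loc(c,f(408,207),.05))
print("bowl", loc(c,f((340+470)/2,86),.032))
rel([.436,-.118,.339],-56.2)
E
```

```text
tray [ 0.4424 -0.1207  0.016 ]
   0.0872 -146.4
   0.1209 125.2
   0.0864 31.5
   0.1178 -54.4
foam [0.6167 0.2522 0.022 ]
   0.124 -116.1
   0.1032 157.1
   0.1305 64.8
   0.1049 -26.5
holder [ 0.6443 -0.2437  0.035 ]
   0.1535 -92.6
   0.1061 175.4
   0.1472 87.7
   0.1068 -1.2
jar [ 0.51119511 -0.0015393   0.05      ]
bowl [ 6.49146811e-01 -2.01573462e-04  3.20000000e-02]
shift cm [-23.12  -1.57  -0.25] rotvec [ 0.   -0.   56.93] shift in turned axes [-13.93  18.51  -0.25] rotvec [   0.      0.   -123.07] shift in turned axes [ 13.93 -18.51  -0.25]
```

carry_out --motion '[{"jaw":-0.3,"tx":-3.3,"ty":-0.2,"tz":0,"wx":0,"wy":0,"wz":0},{"jaw":-0.3,"tx":-4,"ty":-0.2,"tz":0,"wx":0,"wy":0,"wz":0},{"jaw":-0.3,"tx":-4,"ty":-0.2,"tz":0,"wx":0,"wy":0,"wz":0},{"jaw":-0.3,"tx":-4,"ty":-0.2,"tz":0,"wx":0,"wy":0,"wz":0},{"jaw":-0.3,"tx":-4,"ty":-0.2,"tz":0,"wx":0,"wy":0,"wz":0},{"jaw":-0.3,"tx":-4,"ty":-0.2,"tz":0,"wx":0,"wy":0,"wz":0},{"jaw":-0.3,"tx":0,"ty":0,"tz":0,"wx":0,"wy":0,"wz":9.5},{"jaw":-0.3,"tx":0,"ty":0,"tz":0,"wx":0,"wy":0,"wz":9.5},{"jaw":-0.3,"tx":0,"ty":0,"tz":0,"wx":0,"wy":0,"wz":9.5},{"jaw":-0.3,"tx":0,"ty":0,"tz":0,"wx":0,"wy":0,"wz":9.5},{"jaw":-0.3,"tx":0,"ty":0,"tz":0,"wx":0,"wy":0,"wz":9.5},{"jaw":-0.3,"tx":0,"ty":0,"tz":0,"wx":0,"wy":0,"wz":9.5},{"jaw":-0.3,"tx":0,"ty":0,"tz":0,"wx":0,"wy":0,"wz":0}]'

```text
clock: 7.6
tcp_pos: [0.4394, -0.1196, 0.3353]
orientation: [-0.001, 0.957, 0.291, -0.001]
wrist_force: [-0.2, -0.1, 0.4]
finger_gap: 0.0391
```

```bash
python3 -c "
from h import *
info(); im=shot('wrist','w7')
cv2.imwrite('pics/c7.png',cv2.resize(im[100:360,190:450],None,fx=2.2,fy=2.2,interpolation=cv2.INTER_CUBIC)); rel([.4405,-.12,.179],-56.2)"
```

```text
t 7.6 tcp [ 0.4394 -0.1196  0.3353] yax deg -56.17 zax [-0.0024  0.0011 -1.    ] gap 0.0391 F [-0.2 -0.1  0.4] q [-0.44  0.12 -0.37  1.08 -0.    2.11]
shift cm [ 0.08  0.12 15.66] rotvec [-0.11  0.07  0.1 ] shift in turned axes [ 0.06  0.09 15.66] rotvec [-1.100e-01 -1.700e-01 -1.799e+02] shift in turned axes [-0.06 -0.09 15.66]
```

View pics/w7.png

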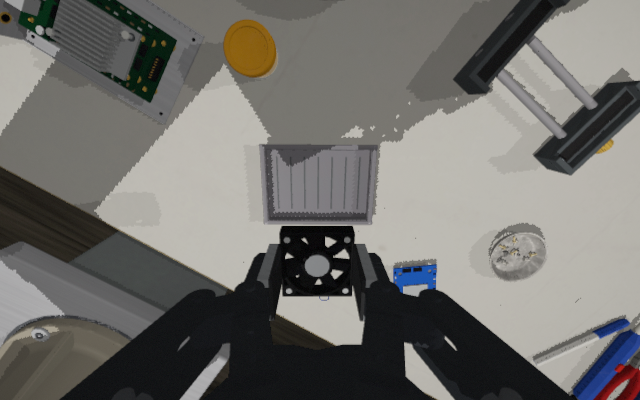

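The tray (rim corners (261,144), (379,144), (373,224), (265,224)) is square with the jaws and lies straight under the fan.

```bash
python3 - <<'E'
from h import *
c=cal("w7")
T=[loc(c,p,.016) for p in [(261,144),(379,144),(373,224),(265,224)]]; m=np.mean(T,0); print(m.round(4))
for i in range(4):
    d=T[(i+1)%4]-T[i]; print("  ",np.linalg.norm(d).round(4),np.degrees(np.arctan2(d[1],d[0])).round(1))
rel([m[0],m[1],.1787],-56.2)
E
```

```text
[ 0.4398 -0.121   0.016 ]
   0.1203 -56.1
   0.0886 -146.4
   0.1211 123.9
   0.0887 33.1
shift cm [-0.04  0.16 15.69] rotvec [-0.11  0.07  0.1 ] shift in turned axes [-0.06  0.13 15.69] rotvec [-1.100e-01 -1.700e-01 -1.799e+02] shift in turned axes [ 0.06 -0.13 15.69]
```

carry_out --motion '[{"jaw":-0.3,"tx":0,"ty":0.1,"tz":3,"wx":0,"wy":0,"wz":0},{"jaw":-0.3,"tx":0,"ty":0,"tz":4,"wx":0,"wy":0,"wz":0},{"jaw":-0.3,"tx":0,"ty":0,"tz":4,"wx":0,"wy":0,"wz":0},{"jaw":-0.3,"tx":0,"ty":0,"tz":2.5,"wx":0,"wy":0,"wz":0},{"jaw":-0.3,"tx":0,"ty":0,"tz":1.2,"wx":0,"wy":0,"wz":0},{"jaw":-0.3,"tx":0,"ty":0,"tz":0.5,"wx":0,"wy":0,"wz":0},{"jaw":-0.3,"tx":0,"ty":0,"tz":0.3,"wx":0,"wy":0,"wz":0},{"jaw":-0.3,"tx":0,"ty":0,"tz":0,"wx":0,"wy":0,"wz":0},{"jaw":-0.3,"tx":0,"ty":0,"tz":0,"wx":0,"wy":0,"wz":0}]'

```text
clock: 8.78
tcp_pos: [0.4408, -0.1208, 0.1823]
orientation: [0.0, 0.957, 0.29, 0.0]
wrist_force: [0.6, 0.3, 0.2]
finger_gap: 0.039
```

```bash
python3 -c "
from h import *
info()"
```

```text
t 8.78 tcp [ 0.4408 -0.1208  0.1823] yax deg -56.26 zax [ 1.2e-03 -7.0e-04 -1.0e+00] gap 0.039 F [0.6 0.3 0.2] q [-0.44  0.29 -0.6   0.69 -0.    2.11]
```

carry_out --motion '[{"jaw":-0.3,"tx":0,"ty":0,"tz":0.2,"wx":0,"wy":0,"wz":0},{"jaw":-0.3,"tx":0,"ty":0,"tz":0.2,"wx":0,"wy":0,"wz":0},{"jaw":-0.3,"tx":0,"ty":0,"tz":0,"wx":0,"wy":0,"wz":0}]'

```text
clock: 9.15
tcp_pos: [0.4406, -0.1207, 0.1779]
orientation: [0.0, 0.957, 0.29, 0.0]
wrist_force: [0.2, 1.0, 2.0]
finger_gap: 0.0391
```

carry_out --motion '[{"jaw":-0.3,"tx":0,"ty":0,"tz":0.1,"wx":0,"wy":0,"wz":0},{"jaw":-0.3,"tx":0,"ty":0,"tz":0,"wx":0,"wy":0,"wz":0}]'

```text
clock: 9.4
tcp_pos: [0.4405, -0.1206, 0.1778]
orientation: [0.0, 0.957, 0.29, 0.0]
wrist_force: [-3.7, 1.6, 13.8]
finger_gap: 0.039
```

Contact is felt at the expected height. Releasing with a small opening and rising.

carry_out --motion '[{"jaw":0.1,"tx":0,"ty":0,"tz":-0.1,"wx":0,"wy":0,"wz":0},{"jaw":0.2,"tx":0,"ty":0,"tz":0,"wx":0,"wy":0,"wz":0},{"jaw":0.2,"tx":0,"ty":0,"tz":0,"wx":0,"wy":0,"wz":0},{"jaw":0.2,"tx":0,"ty":0,"tz":0,"wx":0,"wy":0,"wz":0},{"jaw":0.2,"tx":0,"ty":0,"tz":-1,"wx":0,"wy":0,"wz":0},{"jaw":0.2,"tx":0,"ty":0,"tz":-3,"wx":0,"wy":0,"wz":0},{"jaw":0.2,"tx":0,"ty":0,"tz":-4,"wx":0,"wy":0,"wz":0},{"jaw":0.2,"tx":0,"ty":0,"tz":-4,"wx":0,"wy":0,"wz":0},{"jaw":0.2,"tx":0,"ty":0,"tz":-4,"wx":0,"wy":0,"wz":0},{"jaw":0.2,"tx":0,"ty":0,"tz":0,"wx":0,"wy":0,"wz":0}]'

```text
clock: 10.65
tcp_pos: [0.4416, -0.1211, 0.3415]
orientation: [0.003, 0.957, 0.29, 0.003]
wrist_force: [-0.2, -0.6, -0.2]
finger_gap: 0.0511
```

```bash
python3 -c "
from h import *
info(); im=shot('wrist','w8'); rel([.449,.1123,.339],.8)"
```

```text
t 10.65 tcp [ 0.4416 -0.1211  0.3415] yax deg -56.27 zax [ 0.0066 -0.0032 -1.    ] gap 0.0511 F [-0.2 -0.6 -0.2] q [-0.44  0.12 -0.36  1.08 -0.    2.11]
shift cm [ 13.62 -18.94   0.02] rotvec [ 2.500e-01 -1.000e-02 -5.707e+01] shift in turned axes [23.3   1.13  0.06] rotvec [-1.0000e-02 -2.9000e-01  1.2293e+02] shift in turned axes [-23.3   -1.13   0.06]
```

View pics/w8.png

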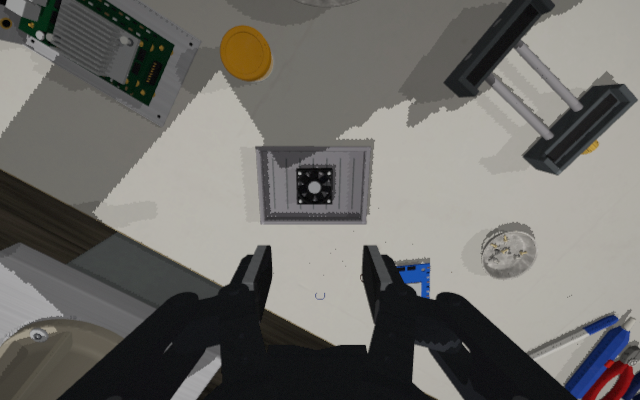

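The fan lies flat in the middle of the grey tray at (315,187). Going back over the stack for the heat sink.

carry_out --motion '[{"jaw":0.2,"tx":0,"ty":0,"tz":0,"wx":0.2,"wy":0,"wz":-9.5},{"jaw":0.2,"tx":0,"ty":0,"tz":0,"wx":0,"wy":0,"wz":-9.5},{"jaw":0.2,"tx":0,"ty":0,"tz":0,"wx":0,"wy":0,"wz":-9.5},{"jaw":0.2,"tx":0,"ty":0,"tz":0,"wx":0,"wy":0,"wz":-9.5},{"jaw":0.2,"tx":0,"ty":0,"tz":0,"wx":0,"wy":0,"wz":-9.5},{"jaw":0.2,"tx":0,"ty":0,"tz":0,"wx":0,"wy":0,"wz":-9.6},{"jaw":0.2,"tx":4,"ty":0.2,"tz":0,"wx":0,"wy":0,"wz":0},{"jaw":0.2,"tx":4,"ty":0.2,"tz":0,"wx":0,"wy":0,"wz":0},{"jaw":0.2,"tx":4,"ty":0.2,"tz":0,"wx":0,"wy":0,"wz":0},{"jaw":0.2,"tx":4,"ty":0.2,"tz":0,"wx":0,"wy":0,"wz":0},{"jaw":0.2,"tx":4,"ty":0.2,"tz":0,"wx":0,"wy":0,"wz":0},{"jaw":0.2,"tx":3.3,"ty":0.1,"tz":3,"wx":0,"wy":0,"wz":0},{"jaw":0.2,"tx":0,"ty":0,"tz":3,"wx":0,"wy":0,"wz":0},{"jaw":0.2,"tx":0,"ty":0,"tz":0,"wx":0,"wy":0,"wz":0}]'

```text
clock: 12.45
tcp_pos: [0.4459, 0.1129, 0.2754]
orientation: [-0.004, 0.702, 0.713, -0.003]
wrist_force: [-0.4, 0.6, 0.6]
finger_gap: 0.0511
```

```bash
python3 -c "
from h import *
info(); im=shot('wrist','w9')
cv2.imwrite('pics/c9.png',cv2.resize(im[80:320,200:440],None,fx=2.5,fy=2.5,interpolation=cv2.INTER_CUBIC))"
```

```text
t 12.45 tcp [0.4459 0.1129 0.2754] yax deg 0.89 zax [-0.0094  0.0021 -1.    ] gap 0.0511 F [-0.4  0.6  0.6] q [ 0.07  0.18 -0.46  0.94  0.    1.63]
```

View pics/c9.png

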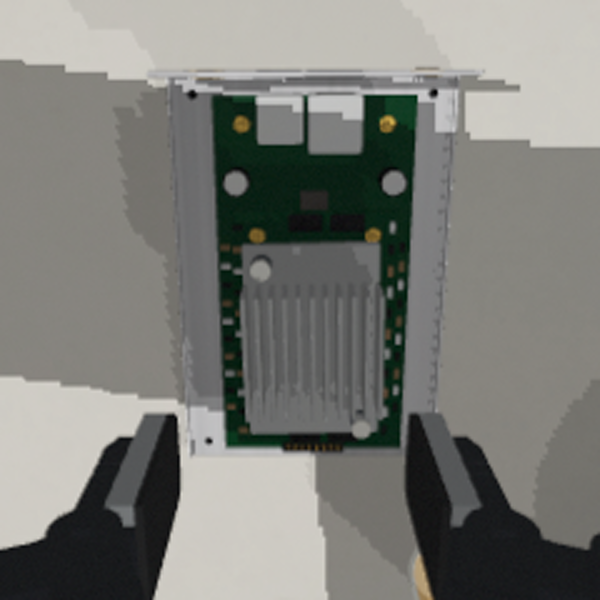

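```bash
python3 - <<'E'
from h import *
info()
c=cal("w9"); f=lambda x,y:(200+(x+.5)/2.5-.5,80+(y+.5)/2.5-.5)
def quad(n,pts,z):
    T=[loc(c,f(*p),z) for p in pts]; print(n,np.mean(T,0).round(4))
    for i in range(4):
        d=T[(i+1)%4]-T[i]; print("  ",np.linalg.norm(d).round(4),np.degrees(np.arctan2(d[1],d[0])).round(1))
quad("foot",[(242,244),(379,244),(380,434),(250,434)],.039)
quad("fins",[(241,290),(384,288),(383,424),(246,426)],.053)
rel([.449,.1125,.2113],.9)
E
```

```text
t 12.5 tcp [0.4469 0.1127 0.2769] yax deg 0.85 zax [-0.0065  0.0023 -1.    ] gap 0.0511 F [0.8 0.3 0.5] q [ 0.07  0.18 -0.46  0.94  0.    1.63]
foot [0.4488 0.1124 0.039 ]
   0.0414 1.1
   0.0646 -86.5
   0.043 -178.8
   0.0646 92.0
fins [0.4487 0.1129 0.053 ]
   0.0411 1.9
   0.0437 -87.1
   0.0421 -177.8
   0.0439 91.6
shift cm [-0.04  0.25  6.56] rotvec [-0.37 -0.13 -0.05] shift in turned axes [-0.02  0.21  6.56] rotvec [ -0.21   0.58 179.94] shift in turned axes [ 0.02 -0.21  6.56]
```

carry_out --motion '[{"jaw":0.25,"tx":0,"ty":0.2,"tz":2,"wx":-0.3,"wy":-0.1,"wz":-0.3},{"jaw":0.25,"tx":0,"ty":0,"tz":2,"wx":0,"wy":0,"wz":0},{"jaw":0.25,"tx":0,"ty":0,"tz":1.5,"wx":0,"wy":0,"wz":0},{"jaw":0.25,"tx":0,"ty":0,"tz":0.5,"wx":0,"wy":0,"wz":0},{"jaw":0.25,"tx":0,"ty":0,"tz":0,"wx":0,"wy":0,"wz":0},{"jaw":0.25,"tx":0,"ty":0,"tz":0,"wx":0,"wy":0,"wz":0}]'

```text
clock: 13.25
tcp_pos: [0.4506, 0.1127, 0.2192]
orientation: [0.001, 0.7, 0.714, 0.002]
wrist_force: [0.1, 0.3, 1.0]
finger_gap: 0.0532
```

```bash
python3 -c "
from h import *
info(); im=shot('wrist','w10'); info(); rel([.449,.1125,.2113],1.1)
cv2.imwrite('pics/c10.png',cv2.resize(im[120:360,200:440],None,fx=2.5,fy=2.5,interpolation=cv2.INTER_CUBIC))"
```

```text
t 13.25 tcp [0.4506 0.1127 0.2192] yax deg 1.11 zax [ 0.0046  0.0011 -1.    ] gap 0.0532 F [0.1 0.3 1. ] q [ 0.07  0.25 -0.54  0.78  0.    1.62]
t 13.3 tcp [0.4505 0.1127 0.2191] yax deg 1.12 zax [ 0.0046  0.0011 -1.    ] gap 0.0533 F [0.  0.2 0.1] q [ 0.07  0.25 -0.54  0.78  0.    1.62]
shift cm [-0.02 -0.15  0.78] rotvec [ 0.26 -0.06  0.02] shift in turned axes [-0.02 -0.15  0.78] rotvec [ 9.0000e-02  4.1000e-01 -1.7998e+02] shift in turned axes [0.02 0.15 0.78]
```

View pics/c10.png

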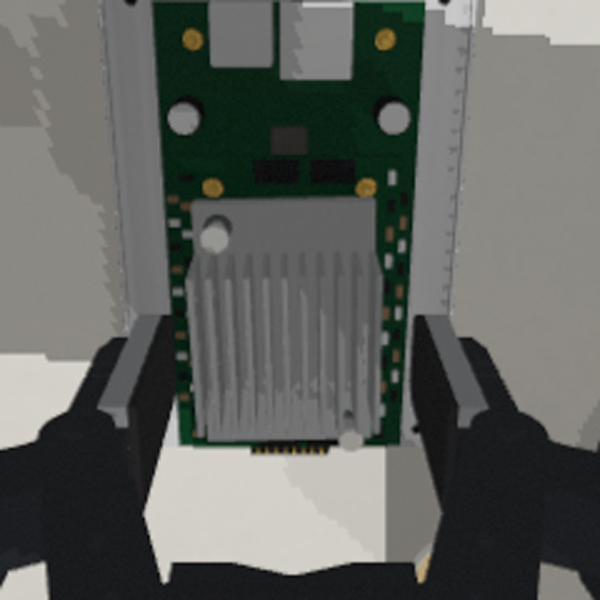

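Fingers straddle the heat sink evenly. Going down 7 mm and closing.

carry_out --motion '[{"jaw":0.25,"tx":0,"ty":-0.1,"tz":0.4,"wx":0.2,"wy":0,"wz":0},{"jaw":0.25,"tx":0,"ty":0,"tz":0.35,"wx":0,"wy":0,"wz":0},{"jaw":0.25,"tx":0,"ty":0,"tz":0,"wx":0,"wy":0,"wz":0},{"jaw":0,"tx":0,"ty":0,"tz":0,"wx":0,"wy":0,"wz":0},{"jaw":-0.3,"tx":0,"ty":0,"tz":0,"wx":0,"wy":0,"wz":0},{"jaw":-0.3,"tx":0,"ty":0,"tz":0,"wx":0,"wy":0,"wz":0},{"jaw":-0.3,"tx":0,"ty":0,"tz":0,"wx":0,"wy":0,"wz":0}]' --force 40

```text
clock: 14.18
tcp_pos: [0.4492, 0.1128, 0.211]
orientation: [-0.0, 0.7, 0.714, 0.0]
wrist_force: [-1.0, 0.3, 2.5]
finger_gap: 0.041
```

```bash
python3 -c "
from h import *
info(); im=shot('wrist','w11')
cv2.imwrite('pics/c11.png',cv2.resize(im[120:360,200:440],None,fx=2.5,fy=2.5,interpolation=cv2.INTER_CUBIC))"
```

```text
t 14.18 tcp [0.4492 0.1128 0.211 ] yax deg 1.13 zax [ 1.e-04  9.e-04 -1.e+00] gap 0.041 F [-1.   0.3  2.5] q [ 0.07  0.26 -0.55  0.77  0.    1.62]
```

View pics/c11.png

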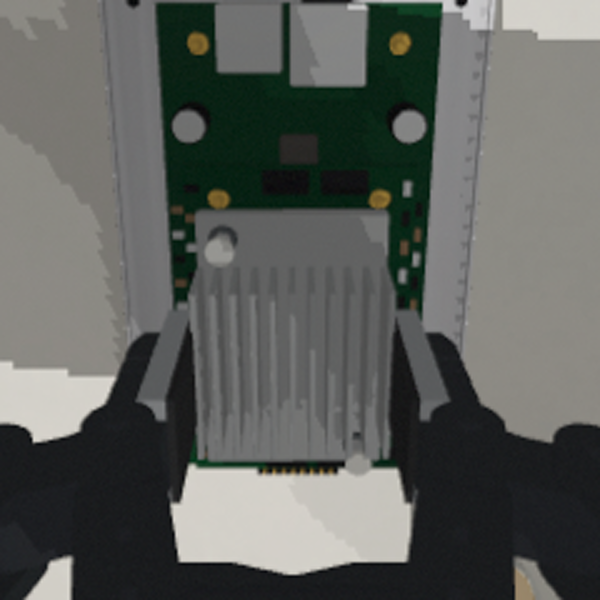

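carry_out --motion '[{"jaw":-0.3,"tx":0,"ty":0,"tz":-0.5,"wx":0,"wy":0,"wz":0},{"jaw":-0.3,"tx":0,"ty":0,"tz":-1.5,"wx":0,"wy":0,"wz":0},{"jaw":-0.3,"tx":0,"ty":0,"tz":-3,"wx":0,"wy":0,"wz":0},{"jaw":-0.3,"tx":0,"ty":0,"tz":-4,"wx":0,"wy":0,"wz":0},{"jaw":-0.3,"tx":0,"ty":0,"tz":-3,"wx":0,"wy":0,"wz":0},{"jaw":-0.3,"tx":0,"ty":0,"tz":0,"wx":0,"wy":0,"wz":0},{"jaw":-0.3,"tx":0,"ty":0,"tz":0,"wx":0,"wy":0,"wz":0}]'

```text
clock: 15.1
tcp_pos: [0.4486, 0.1126, 0.3299]
orientation: [-0.001, 0.7, 0.714, -0.0]
wrist_force: [0.3, 0.6, -0.9]
finger_gap: 0.0406
```

```bash
python3 -c "
from h import *
info(); im=shot('wrist','w12'); rel([.65,.0,.32],1.1)"
```

```text
t 15.1 tcp [0.4486 0.1126 0.3299] yax deg 1.12 zax [-1.7e-03  9.0e-04 -1.0e+00] gap 0.0406 F [ 0.3  0.6 -0.9] q [ 0.07  0.14 -0.37  1.07  0.    1.62]
shift cm [-11.66  19.93   0.88] rotvec [-0.16 -0.05  0.03] shift in turned axes [-11.65  19.93   0.95] rotvec [ 8.0000e-02 -2.4000e-01 -1.7997e+02] shift in turned axes [ 11.65 -19.93   0.95]
```

View pics/w12.png

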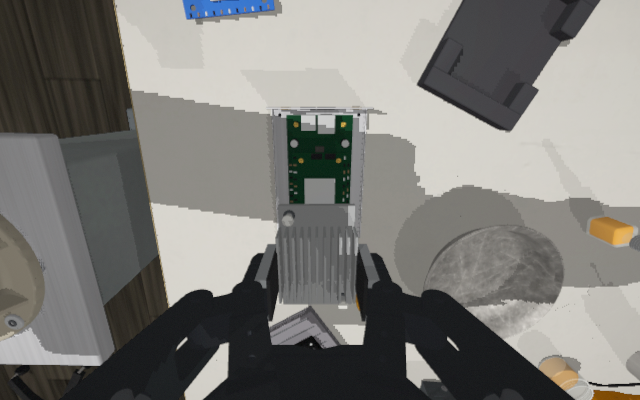

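The heat sink came up alone, and the processor board with its lid is still in place at (320,190). Moving over the bowl.

carry_out --motion '[{"jaw":-0.3,"tx":-1.9,"ty":3.3,"tz":0.1,"wx":0,"wy":0,"wz":0},{"jaw":-0.3,"tx":-1.9,"ty":3.3,"tz":0.1,"wx":0,"wy":0,"wz":0},{"jaw":-0.3,"tx":-1.9,"ty":3.3,"tz":0.1,"wx":0,"wy":0,"wz":0},{"jaw":-0.3,"tx":-1.9,"ty":3.3,"tz":0.1,"wx":0,"wy":0,"wz":0},{"jaw":-0.3,"tx":-1.9,"ty":3.3,"tz":0.1,"wx":0,"wy":0,"wz":0},{"jaw":-0.3,"tx":-2.1,"ty":3.3,"tz":0.1,"wx":0,"wy":0,"wz":0},{"jaw":-0.3,"tx":0,"ty":0,"tz":0,"wx":0,"wy":0,"wz":0},{"jaw":-0.3,"tx":0,"ty":0,"tz":0,"wx":0,"wy":0,"wz":0}]'

```text
clock: 16.15
tcp_pos: [0.6486, 0.0007, 0.3227]
orientation: [-0.002, 0.7, 0.714, -0.001]
wrist_force: [0.2, 0.6, -0.5]
finger_gap: 0.0411
```

```bash
python3 -c "
from h import *
info(); im=shot('wrist','w13')"
```

```text
t 16.15 tcp [0.6486 0.0007 0.3227] yax deg 1.12 zax [-0.0042  0.0016 -1.    ] gap 0.0411 F [ 0.2  0.6 -0.5] q [-0.12  0.49  0.11  1.19  0.    1.43]
```

View pics/w13.png

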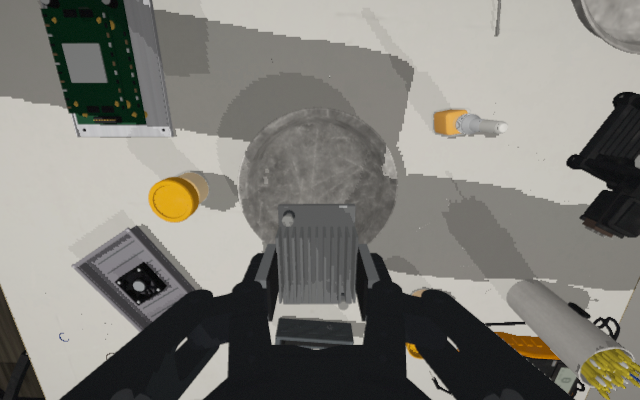

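The bowl rim spans columns 238–398 with its top edge at row 108. It is empty and round, with the held sink in front of it.

```bash
python3 - <<'E'
from h import *
c=cal("w13")
l,r,t=[loc(c,p,.032) for p in [(239,182),(398,182),(319,108)]]
print(l,r,t); print("w",r[0]-l[0],"centre",(l[0]+r[0])/2, t[1]-.0775)
ctr=np.array([(l[0]+r[0])/2,t[1]-.0775,.032])
P=[proj(c,ctr+.0775*np.array([np.cos(a),np.sin(a),0])).round(0) for a in np.radians(range(0,360,30))]; print(np.array(P).tolist())
rel([ctr[0],ctr[1],.19],1.1)
E
```

```text
[0.57102292 0.01266302 0.032     ] [0.72357518 0.01591281 0.032     ] [0.64636016 0.08172691 0.032     ]
w 0.15255226344220607 centre 0.6472990520989503 0.004226910984804086
[[398.0, 194.0], [391.0, 154.0], [363.0, 121.0], [320.0, 108.0], [276.0, 119.0], [247.0, 151.0], [238.0, 190.0], [251.0, 227.0], [280.0, 253.0], [317.0, 262.0], [354.0, 254.0], [383.0, 230.0]]
shift cm [ 0.3  -0.05 13.33] rotvec [-0.2  -0.09  0.05] shift in turned axes [ 0.32 -0.1  13.33] rotvec [ 1.4000e-01 -3.1000e-01 -1.7995e+02] shift in turned axes [-0.32  0.1  13.33]
```

carry_out --motion '[{"jaw":-0.3,"tx":0.3,"ty":-0.1,"tz":2.5,"wx":-0.2,"wy":-0.1,"wz":0},{"jaw":-0.3,"tx":0,"ty":0,"tz":3.5,"wx":0,"wy":0,"wz":0},{"jaw":-0.3,"tx":0,"ty":0,"tz":3.5,"wx":0,"wy":0,"wz":0},{"jaw":-0.3,"tx":0,"ty":0,"tz":2.5,"wx":0,"wy":0,"wz":0},{"jaw":-0.3,"tx":0,"ty":0,"tz":1.3,"wx":0,"wy":0,"wz":0},{"jaw":-0.3,"tx":0,"ty":0,"tz":0.4,"wx":0,"wy":0,"wz":0},{"jaw":-0.3,"tx":0,"ty":0,"tz":0,"wx":0,"wy":0,"wz":0},{"jaw":-0.3,"tx":0,"ty":0,"tz":0,"wx":0,"wy":0,"wz":0}]'

```text
clock: 17.2
tcp_pos: [0.6492, 0.0035, 0.1889]
orientation: [0.002, 0.7, 0.714, 0.001]
wrist_force: [-0.2, 1.1, -1.4]
finger_gap: 0.0411
```

```bash
python3 -c "
from h import *
info(); rel([.6473,.0042,.178],1.1)"
```

```text
t 17.2 tcp [0.6492 0.0035 0.1889] yax deg 1.13 zax [ 0.0052 -0.001  -1.    ] gap 0.0411 F [-0.2  1.1 -1.4] q [-0.12  0.59 -0.08  0.9  -0.    1.43]
shift cm [ 0.08 -0.19  1.09] rotvec [0.3  0.06 0.03] shift in turned axes [ 0.08 -0.18  1.09] rotvec [-1.0000e-01  4.7000e-01 -1.7997e+02] shift in turned axes [-0.08  0.18  1.09]
```

carry_out --motion '[{"jaw":-0.3,"tx":0,"ty":-0.1,"tz":0.5,"wx":0.2,"wy":0,"wz":0},{"jaw":-0.3,"tx":0,"ty":0,"tz":0.4,"wx":0,"wy":0,"wz":0},{"jaw":-0.3,"tx":0,"ty":0,"tz":0.1,"wx":0,"wy":0,"wz":0},{"jaw":-0.3,"tx":0,"ty":0,"tz":0,"wx":0,"wy":0,"wz":0},{"jaw":-0.3,"tx":0,"ty":0,"tz":0,"wx":0,"wy":0,"wz":0}]'

```text
clock: 17.82
tcp_pos: [0.6476, 0.0034, 0.1787]
orientation: [0.0, 0.7, 0.714, -0.0]
wrist_force: [-2.5, 0.4, 6.3]
finger_gap: 0.0411
```

carry_out --motion '[{"jaw":-0.3,"tx":0,"ty":0,"tz":0.1,"wx":0,"wy":0,"wz":0},{"jaw":-0.3,"tx":0,"ty":0,"tz":0,"wx":0,"wy":0,"wz":0},{"jaw":-0.3,"tx":0,"ty":0,"tz":0,"wx":0,"wy":0,"wz":0}]'

```text
clock: 18.2
tcp_pos: [0.6476, 0.0034, 0.1786]
orientation: [0.001, 0.7, 0.714, -0.0]
wrist_force: [-4.8, 0.3, 13.6]
finger_gap: 0.0413
```

Contact at the expected height. Release and rise.

carry_out --motion '[{"jaw":0.1,"tx":0,"ty":0,"tz":-0.1,"wx":0,"wy":0,"wz":0},{"jaw":0.25,"tx":0,"ty":0,"tz":0,"wx":0,"wy":0,"wz":0},{"jaw":0.25,"tx":0,"ty":0,"tz":0,"wx":0,"wy":0,"wz":0},{"jaw":0.25,"tx":0,"ty":0,"tz":0,"wx":0,"wy":0,"wz":0},{"jaw":0.25,"tx":0,"ty":0,"tz":-1,"wx":0,"wy":0,"wz":0},{"jaw":0.25,"tx":0,"ty":0,"tz":-3,"wx":0,"wy":0,"wz":0},{"jaw":0.25,"tx":0,"ty":0,"tz":-4,"wx":0,"wy":0,"wz":0},{"jaw":0.25,"tx":0,"ty":0,"tz":-4,"wx":0,"wy":0,"wz":0},{"jaw":0.25,"tx":0,"ty":0,"tz":-3,"wx":0,"wy":0,"wz":0},{"jaw":0.4,"tx":0,"ty":0,"tz":0,"wx":0,"wy":0,"wz":0}]'

```text
clock: 19.45
tcp_pos: [0.6487, 0.0035, 0.3317]
orientation: [0.003, 0.7, 0.714, 0.002]
wrist_force: [0.4, 0.2, 0.1]
finger_gap: 0.0599
```

```bash
python3 -c "
from h import *
info(); im=shot('wrist','w14'); rel([.449,.1125,.29],1.1)"
```

```text
t 19.45 tcp [0.6487 0.0035 0.3317] yax deg 1.13 zax [ 0.0065 -0.0016 -1.    ] gap 0.0599 F [0.4 0.2 0.1] q [-0.12  0.48  0.12  1.2  -0.    1.43]
shift cm [ 11.29 -19.7    3.87] rotvec [0.18 0.07 0.03] shift in turned axes [ 11.27 -19.7    3.94] rotvec [-1.2000e-01  2.8000e-01 -1.7997e+02] shift in turned axes [-11.27  19.7    3.94]
```

View pics/w14.png

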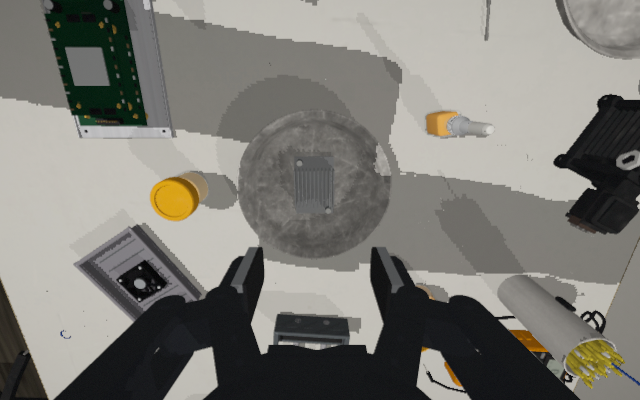

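The heat sink lies flat on the bowl floor at (315,185). Next, back over the stack for the processor board.

carry_out --motion '[{"jaw":0.5,"tx":1.9,"ty":-3.3,"tz":0,"wx":0,"wy":0,"wz":0},{"jaw":0.5,"tx":1.9,"ty":-3.3,"tz":0,"wx":0,"wy":0,"wz":0},{"jaw":0.5,"tx":1.9,"ty":-3.3,"tz":0,"wx":0,"wy":0,"wz":0},{"jaw":0.5,"tx":1.9,"ty":-3.3,"tz":0.5,"wx":0,"wy":0,"wz":0},{"jaw":0.5,"tx":1.9,"ty":-3.3,"tz":1.5,"wx":0,"wy":0,"wz":0},{"jaw":0.5,"tx":1.8,"ty":-3.2,"tz":2,"wx":0,"wy":0,"wz":0},{"jaw":0.5,"tx":0,"ty":0,"tz":2,"wx":0,"wy":0,"wz":0},{"jaw":0.5,"tx":0,"ty":0,"tz":0,"wx":0,"wy":0,"wz":0},{"jaw":0.5,"tx":0,"ty":0,"tz":0,"wx":0,"wy":0,"wz":0}]'

```text
clock: 20.62
tcp_pos: [0.4488, 0.1125, 0.2676]
orientation: [0.0, 0.7, 0.714, -0.001]
wrist_force: [-0.4, 0.3, 0.1]
finger_gap: 0.0641
```

```bash
python3 -c "
from h import *
info(); im=shot('wrist','w15')
cv2.imwrite('pics/c15.png',cv2.resize(im[60:300,200:440],None,fx=2.5,fy=2.5,interpolation=cv2.INTER_CUBIC))"
```

```text
t 20.62 tcp [0.4488 0.1125 0.2676] yax deg 1.11 zax [-7.e-04 -9.e-04 -1.e+00] gap 0.0641 F [-0.4  0.3  0.1] q [ 0.07  0.19 -0.47  0.91 -0.    1.62]
```

View pics/c15.png

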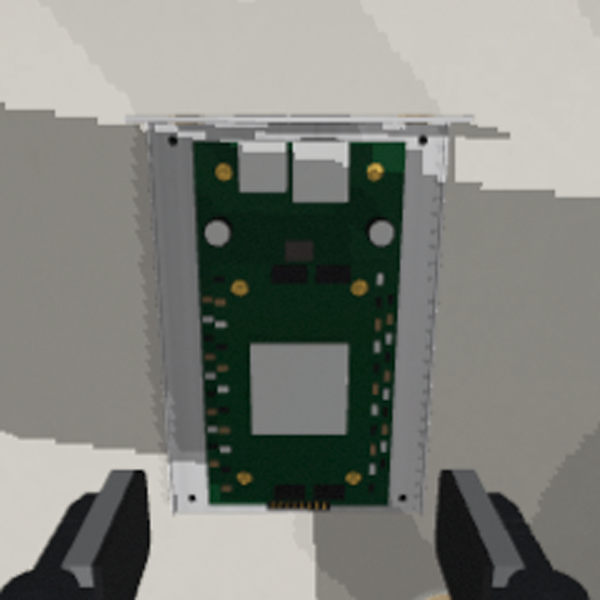

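```bash
python3 - <<'E'
from h import *
c=cal("w15"); f=lambda x,y:(200+(x+.5)/2.5-.5,60+(y+.5)/2.5-.5)
print("lid",loc(c,f(299,389.5),.035).round(4), "lid w", (loc(c,f(349,390),.035)-loc(c,f(250,390),.035)).round(4))
S=[loc(c,f(*p),.034) for p in [(240,288),(359,288),(354,478),(245,478)]]; print(np.round(S,4),np.mean(S,0).round(4))
im=cv2.imread("pics/w15.png")[105:265,270:370].astype(float)
im=np.clip(255*(im/255)**.45,0,255).astype(np.uint8)
cv2.imwrite("pics/c15b.png",cv2.resize(im,None,fx=3.7,fy=3.7,interpolation=cv2.INTER_CUBIC))
E
```

```text
lid [0.4493 0.114  0.035 ] lid w [0.0307 0.0006 0.    ]
[[0.431  0.1456 0.034 ]
 [0.4664 0.1464 0.034 ]
 [0.4679 0.083  0.034 ]
 [0.4324 0.0822 0.034 ]] [0.4494 0.1143 0.034 ]
```

View pics/c15b.png

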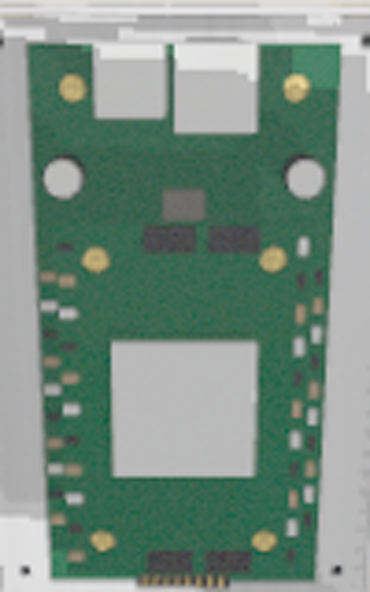

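The lid centre (0.449, 0.114) and the four stud screws (64 x 36 mm apart, same centre) agree on the board's middle. Descending to straddle it.

carry_out --motion '[{"jaw":0.5,"tx":0.1,"ty":0.1,"tz":2,"wx":0,"wy":0,"wz":0},{"jaw":0.5,"tx":0,"ty":0,"tz":2,"wx":0,"wy":0,"wz":0},{"jaw":0.5,"tx":0,"ty":0,"tz":1.5,"wx":0,"wy":0,"wz":0},{"jaw":0.5,"tx":0,"ty":0,"tz":0.5,"wx":0,"wy":0,"wz":0},{"jaw":0.5,"tx":0,"ty":0,"tz":0,"wx":0,"wy":0,"wz":0},{"jaw":0.5,"tx":0,"ty":0,"tz":0,"wx":0,"wy":0,"wz":0}]' --force 30

```text
clock: 21.42
tcp_pos: [0.45, 0.1136, 0.2083]
orientation: [0.001, 0.7, 0.714, 0.0]
wrist_force: [-0.4, -0.7, 0.1]
finger_gap: 0.064
```

```bash
python3 -c "
from h import *
info(); im=shot('wrist','w16'); rel([.4493,.1138,.196],1.1)
im=im[120:360,200:440]
cv2.imwrite('pics/c16.png',cv2.resize(np.uint8(255*(im/255.)**.6),None,fx=2.5,fy=2.5,interpolation=cv2.INTER_CUBIC))"
```

```text
t 21.43 tcp [0.45   0.1136 0.2083] yax deg 1.12 zax [ 1.e-03 -8.e-04 -1.e+00] gap 0.064 F [-0.4 -0.7  0.1] q [ 0.07  0.26 -0.55  0.76 -0.    1.63]
shift cm [ 0.02 -0.06  1.23] rotvec [0.06 0.04 0.02] shift in turned axes [ 0.02 -0.06  1.23] rotvec [-7.0000e-02  1.0000e-01 -1.7998e+02] shift in turned axes [-0.02  0.06  1.23]
```

View pics/c16.png

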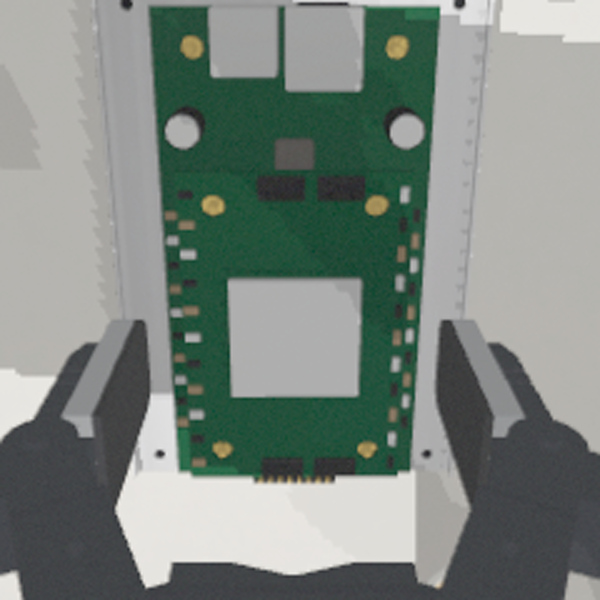

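Both fingers are evenly outside the board edges. Going down 12 mm and closing.

carry_out --motion '[{"jaw":0.5,"tx":0,"ty":0,"tz":0.6,"wx":0,"wy":0,"wz":0},{"jaw":0.5,"tx":0,"ty":0,"tz":0.6,"wx":0,"wy":0,"wz":0},{"jaw":0.5,"tx":0,"ty":0,"tz":0,"wx":0,"wy":0,"wz":0},{"jaw":0.3,"tx":0,"ty":0,"tz":0,"wx":0,"wy":0,"wz":0},{"jaw":0,"tx":0,"ty":0,"tz":0,"wx":0,"wy":0,"wz":0},{"jaw":0,"tx":0,"ty":0,"tz":0,"wx":0,"wy":0,"wz":0},{"jaw":0,"tx":0,"ty":0,"tz":0,"wx":0,"wy":0,"wz":0}]' --force 30

```text
clock: 22.35
tcp_pos: [0.4494, 0.1136, 0.1958]
orientation: [0.0, 0.7, 0.714, -0.0]
wrist_force: [-1.1, -0.6, 3.8]
finger_gap: 0.0506
```

```bash
python3 -c "
from h import *
info(); im=shot('wrist','w17')
im=im[120:360,200:440]
cv2.imwrite('pics/c17.png',cv2.resize(np.uint8(255*(im/255.)**.6),None,fx=2.5,fy=2.5,interpolation=cv2.INTER_CUBIC))"
```

```text
t 22.35 tcp [0.4494 0.1136 0.1958] yax deg 1.13 zax [-1.e-04 -8.e-04 -1.e+00] gap 0.0506 F [-1.1 -0.6  3.8] q [ 0.07  0.28 -0.56  0.73 -0.    1.63]
```

View pics/c17.png

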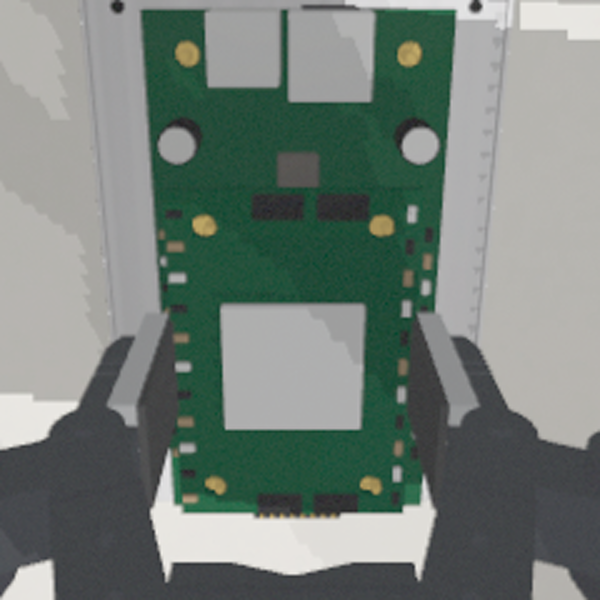

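Gripped at 50.6 mm (readings run about 1 mm low). Lifting straight and slowly.

carry_out --motion '[{"jaw":0,"tx":0,"ty":0,"tz":-0.3,"wx":0,"wy":0,"wz":0},{"jaw":0,"tx":0,"ty":0,"tz":-0.5,"wx":0,"wy":0,"wz":0},{"jaw":0,"tx":0,"ty":0,"tz":-0.8,"wx":0,"wy":0,"wz":0},{"jaw":0,"tx":0,"ty":0,"tz":-2,"wx":0,"wy":0,"wz":0},{"jaw":0,"tx":0,"ty":0,"tz":-3,"wx":0,"wy":0,"wz":0},{"jaw":0,"tx":0,"ty":0,"tz":-4,"wx":0,"wy":0,"wz":0},{"jaw":0,"tx":0,"ty":0,"tz":-3,"wx":0,"wy":0,"wz":0},{"jaw":0,"tx":0,"ty":0,"tz":0,"wx":0,"wy":0,"wz":0},{"jaw":0,"tx":0,"ty":0,"tz":0,"wx":0,"wy":0,"wz":0}]'

```text
clock: 23.52
tcp_pos: [0.4492, 0.1137, 0.3312]
orientation: [0.0, 0.7, 0.714, -0.001]
wrist_force: [-1.0, -0.1, -0.7]
finger_gap: 0.0503
```

```bash
python3 -c "
from h import *
info(); im=shot('wrist','w18')
"
```

```text
t 23.52 tcp [0.4492 0.1137 0.3312] yax deg 1.13 zax [-7.e-04 -8.e-04 -1.e+00] gap 0.0503 F [-1.  -0.1 -0.7] q [ 0.07  0.14 -0.36  1.07 -0.    1.63]
```

View pics/w18.png

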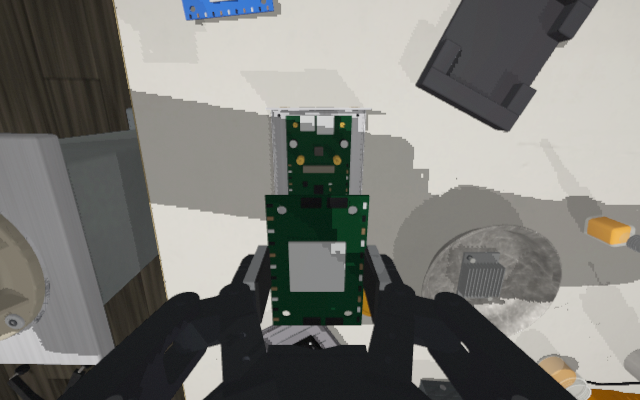

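The board came up level, and the carrier remains in the case. Moving to the foam tray with a turn to match its long axis (about 64.5°).

```bash
python3 -c "
from h import *
rel([.617,.252,.33],-25.5)"
```

```text
shift cm [13.5  17.07  0.02] rotvec [-0.1   0.08 26.63] shift in turned axes [19.72  9.21  0.07] rotvec [-1.0000e-01 -1.4000e-01 -1.5337e+02] shift in turned axes [-19.72  -9.21   0.07]
```

carry_out --motion '[{"jaw":0,"tx":1.5,"ty":1.9,"tz":0,"wx":0,"wy":0,"wz":0},{"jaw":0,"tx":2.4,"ty":3.1,"tz":0,"wx":0,"wy":0,"wz":0},{"jaw":0,"tx":2.4,"ty":3.0,"tz":0,"wx":0,"wy":0,"wz":0},{"jaw":0,"tx":2.4,"ty":3.0,"tz":0,"wx":0,"wy":0,"wz":0},{"jaw":0,"tx":2.4,"ty":3.0,"tz":0,"wx":0,"wy":0,"wz":0},{"jaw":0,"tx":2.4,"ty":3.0,"tz":0,"wx":0,"wy":0,"wz":0},{"jaw":0,"tx":0,"ty":0,"tz":0,"wx":0,"wy":0,"wz":9},{"jaw":0,"tx":0,"ty":0,"tz":0,"wx":0,"wy":0,"wz":9},{"jaw":0,"tx":0,"ty":0,"tz":0,"wx":0,"wy":0,"wz":8.6},{"jaw":0,"tx":0,"ty":0,"tz":0,"wx":0,"wy":0,"wz":0},{"jaw":0,"tx":0,"ty":0,"tz":0,"wx":0,"wy":0,"wz":0}]'

```text
clock: 24.95
tcp_pos: [0.6166, 0.252, 0.3304]
orientation: [0.0, 0.845, 0.535, -0.001]
wrist_force: [-0.3, 0.3, -0.1]
finger_gap: 0.0504
```

```bash
python3 -c "
from h import *
info(); im=shot('wrist','w19')
im=im[40:340,170:490]
cv2.imwrite('pics/c19.png',cv2.resize(np.uint8(255*(im/255.)**.6),None,fx=2,fy=2,interpolation=cv2.INTER_CUBIC))
"
```

```text
t 24.95 tcp [0.6166 0.252  0.3304] yax deg -25.33 zax [-0.002  -0.0013 -1.    ] gap 0.0504 F [-0.3  0.3 -0.1] q [ 0.27  0.52  0.18  1.23 -0.    2.28]
```

View pics/c19.png

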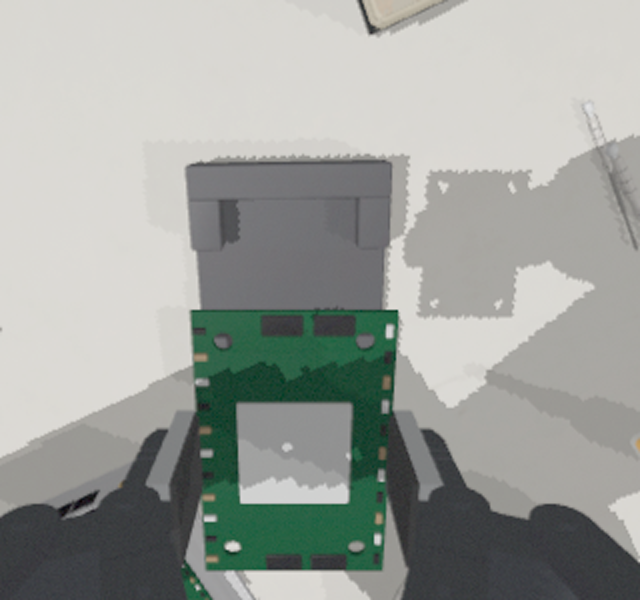

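The foam's far end edge runs (187,166)–(391,162) in the crop, and the cut-out's far corners are at (222,199) and (358,196).

```bash
python3 - <<'E'
from h import *
c=cal("w19"); f=lambda x,y:(170+(x+.5)/2-.5,40+(y+.5)/2-.5)
a,b=[loc(c,f(*p),.022)[:2] for p in [(187,166),(391,162)]]
d=b-a; print("end edge len",np.linalg.norm(d).round(4)); ang=np.degrees(np.arctan2(d[1],d[0])); print("edge ang",ang.round(2))
ca,cb=[loc(c,f(*p),.022)[:2] for p in [(222,199),(358,196)]]
d2=cb-ca; print("cut len",np.linalg.norm(d2).round(4),np.degrees(np.arctan2(d2[1],d2[0])).round(2))
s1,s2=[loc(c,f(*p),.022)[:2] for p in [(187,250),(391,247)]]
x=np.array([-np.sin(np.radians(ang)),np.cos(np.radians(ang))])
print("from end",(a+b)/2-.065*x,"from cut",(ca+cb)/2-.048*x,"from slots",(s1+s2)/2-.023*x)
E
```

```text
end edge len 0.0976
edge ang -24.22
cut len 0.0663 -24.05
from end [0.61475335 0.25470888] from cut [0.61543086 0.2557777 ] from slots [0.61441058 0.25610063]
```

```bash
python3 -c "
from h import *
rel([.615,.2552,.21],-24.4)"
```

```text
shift cm [ 0.24 -0.28 12.07] rotvec [-0.05  0.09 -0.96] shift in turned axes [ 0.23 -0.29 12.07] rotvec [1.5000e-01 8.0000e-02 1.7904e+02] shift in turned axes [-0.23  0.29 12.07]
```

carry_out --motion '[{"jaw":0,"tx":0.2,"ty":-0.3,"tz":2,"wx":0,"wy":0,"wz":-1},{"jaw":0,"tx":0,"ty":0,"tz":3.5,"wx":0,"wy":0,"wz":0},{"jaw":0,"tx":0,"ty":0,"tz":3.5,"wx":0,"wy":0,"wz":0},{"jaw":0,"tx":0,"ty":0,"tz":2,"wx":0,"wy":0,"wz":0},{"jaw":0,"tx":0,"ty":0,"tz":1,"wx":0,"wy":0,"wz":0},{"jaw":0,"tx":0,"ty":0,"tz":0,"wx":0,"wy":0,"wz":0},{"jaw":0,"tx":0,"ty":0,"tz":0,"wx":0,"wy":0,"wz":0}]'

```text
clock: 25.88
tcp_pos: [0.6155, 0.2552, 0.2126]
orientation: [0.001, 0.841, 0.541, 0.001]
wrist_force: [1.1, 0.6, 0.1]
finger_gap: 0.0504
```

```bash
python3 -c "
from h import *
info(); im=shot('wrist','w20')
rel([.615,.2552,.1815],-24.4)
im=im[100:360,170:490]
cv2.imwrite('pics/c20.png',cv2.resize(np.uint8(255*(im/255.)**.5),None,fx=2.2,fy=2.2,interpolation=cv2.INTER_CUBIC))
"
```

```text
t 25.88 tcp [0.6155 0.2552 0.2126] yax deg -24.45 zax [ 1.6e-03 -3.0e-04 -1.0e+00] gap 0.0504 F [1.1 0.6 0.1] q [ 0.27  0.59  0.    0.98 -0.    2.27]
shift cm [-0.02 -0.05  3.12] rotvec [ 0.1  -0.03 -0.06] shift in turned axes [-0.02 -0.04  3.12] rotvec [-5.0000e-02 -1.6000e-01  1.7994e+02] shift in turned axes [0.02 0.04 3.12]
```

View pics/c20.png

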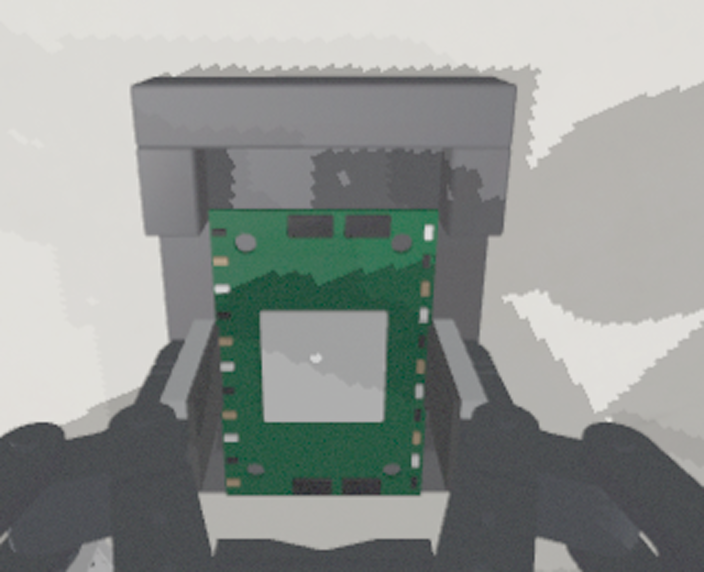

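The board is centred between the cut-out walls (206 and about 447, board middle 324), and the fingers are over the slots. Lowering.

carry_out --motion '[{"jaw":0,"tx":0,"ty":0,"tz":1,"wx":0.1,"wy":0,"wz":0},{"jaw":0,"tx":0,"ty":0,"tz":1,"wx":0,"wy":0,"wz":0},{"jaw":0,"tx":0,"ty":0,"tz":0.6,"wx":0,"wy":0,"wz":0},{"jaw":0,"tx":0,"ty":0,"tz":0.3,"wx":0,"wy":0,"wz":0},{"jaw":0,"tx":0,"ty":0,"tz":0,"wx":0,"wy":0,"wz":0},{"jaw":0,"tx":0,"ty":0,"tz":0,"wx":0,"wy":0,"wz":0}]'

```text
clock: 26.68
tcp_pos: [0.615, 0.2551, 0.1827]
orientation: [-0.0, 0.841, 0.541, -0.001]
wrist_force: [0.5, -0.7, -1.2]
finger_gap: 0.0505
```

carry_out --motion '[{"jaw":0,"tx":0,"ty":0,"tz":0.1,"wx":0,"wy":0,"wz":0},{"jaw":0,"tx":0,"ty":0,"tz":0.1,"wx":0,"wy":0,"wz":0},{"jaw":0,"tx":0,"ty":0,"tz":0,"wx":0,"wy":0,"wz":0}]'

```text
clock: 27.05
tcp_pos: [0.6148, 0.255, 0.1804]
orientation: [-0.0, 0.841, 0.541, -0.001]
wrist_force: [0.4, -1.0, -0.3]
finger_gap: 0.0501
```

carry_out --motion '[{"jaw":0,"tx":0,"ty":0,"tz":0.1,"wx":0,"wy":0,"wz":0},{"jaw":0,"tx":0,"ty":0,"tz":0,"wx":0,"wy":0,"wz":0},{"jaw":0,"tx":0,"ty":0,"tz":0,"wx":0,"wy":0,"wz":0}]'

```text
clock: 27.42
tcp_pos: [0.6149, 0.255, 0.18]
orientation: [-0.0, 0.841, 0.541, -0.001]
wrist_force: [-2.5, -0.8, 4.9]
finger_gap: 0.0504
```

Contact at the expected height. Release and rise.

carry_out --motion '[{"jaw":0.3,"tx":0,"ty":0,"tz":0,"wx":0,"wy":0,"wz":0},{"jaw":0.45,"tx":0,"ty":0,"tz":0,"wx":0,"wy":0,"wz":0},{"jaw":0.45,"tx":0,"ty":0,"tz":0,"wx":0,"wy":0,"wz":0},{"jaw":0.45,"tx":0,"ty":0,"tz":0,"wx":0,"wy":0,"wz":0},{"jaw":0.45,"tx":0,"ty":0,"tz":-1,"wx":0,"wy":0,"wz":0},{"jaw":0.45,"tx":0,"ty":0,"tz":-3,"wx":0,"wy":0,"wz":0},{"jaw":0.45,"tx":0,"ty":0,"tz":-4,"wx":0,"wy":0,"wz":0},{"jaw":0.45,"tx":0,"ty":0,"tz":-4,"wx":0,"wy":0,"wz":0},{"jaw":0.8,"tx":0,"ty":0,"tz":-3,"wx":0,"wy":0,"wz":0},{"jaw":0.8,"tx":0,"ty":0,"tz":0,"wx":0,"wy":0,"wz":0}]'

```text
clock: 28.68
tcp_pos: [0.616, 0.2553, 0.3337]
orientation: [0.001, 0.841, 0.541, 0.003]
wrist_force: [0.6, 0.3, -0.8]
finger_gap: 0.077
```

```bash
python3 -c "
from h import *
info(); im=shot('wrist','w21'); rel([.449,.125,.29],1.1)"
```

```text
t 28.68 tcp [0.616  0.2553 0.3337] yax deg -24.47 zax [ 0.0049  0.0018 -1.    ] gap 0.077 F [ 0.6  0.3 -0.8] q [0.27 0.52 0.18 1.23 0.   2.27]
shift cm [-18.75  -9.77   4.1 ] rotvec [  0.08  -0.07 -25.57] shift in turned axes [-12.69 -16.9    4.14] rotvec [-9.0000e-02 -1.1000e-01  1.5443e+02] shift in turned axes [12.69 16.9   4.14]
```

View pics/w21.png

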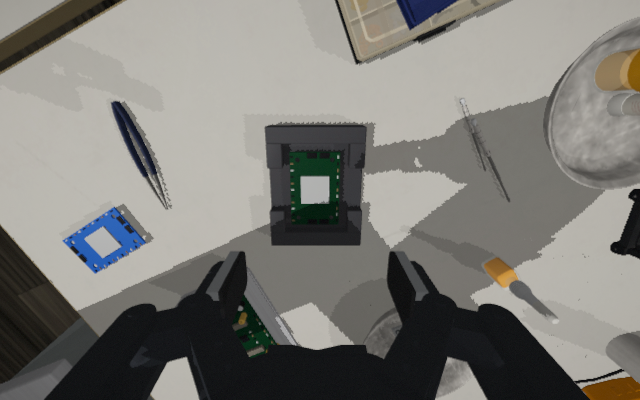

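The processor board lies flat inside the cut-out at (315,190). Now back to the case for the carrier board.

carry_out --motion '[{"jaw":0.8,"tx":0,"ty":0,"tz":0,"wx":0,"wy":0,"wz":-8.5},{"jaw":0.8,"tx":0,"ty":0,"tz":0,"wx":0,"wy":0,"wz":-8.5},{"jaw":0.8,"tx":0,"ty":0,"tz":0,"wx":0,"wy":0,"wz":-8.6},{"jaw":0.8,"tx":-2,"ty":-2.8,"tz":0,"wx":0,"wy":0,"wz":0},{"jaw":0.8,"tx":-2.2,"ty":-2.8,"tz":0,"wx":0,"wy":0,"wz":0},{"jaw":0.8,"tx":-2.2,"ty":-2.8,"tz":0,"wx":0,"wy":0,"wz":0},{"jaw":0.8,"tx":-2.2,"ty":-2.8,"tz":1,"wx":0,"wy":0,"wz":0},{"jaw":0.8,"tx":-2.1,"ty":-2.8,"tz":1.5,"wx":0,"wy":0,"wz":0},{"jaw":0.8,"tx":-2,"ty":-2.8,"tz":2,"wx":0,"wy":0,"wz":0},{"jaw":0.8,"tx":0,"ty":0,"tz":2,"wx":0,"wy":0,"wz":0},{"jaw":0.8,"tx":0,"ty":0,"tz":0,"wx":0,"wy":0,"wz":0},{"jaw":0.8,"tx":0,"ty":0,"tz":0,"wx":0,"wy":0,"wz":0}]'

```text
clock: 30.22
tcp_pos: [0.4498, 0.1249, 0.2648]
orientation: [-0.001, 0.7, 0.714, -0.001]
wrist_force: [0.6, 0.4, 0.4]
finger_gap: 0.0768
```

```bash
python3 -c "
from h import *
info(); im=shot('wrist','w22')
im=im[80:320,200:440]
cv2.imwrite('pics/c22.png',cv2.resize(np.uint8(255*(im/255.)**.7),None,fx=2.5,fy=2.5,interpolation=cv2.INTER_CUBIC))"
```

```text
t 30.23 tcp [0.4498 0.1249 0.2648] yax deg 1.14 zax [-2.2e-03 -1.0e-04 -1.0e+00] gap 0.0768 F [0.6 0.4 0.4] q [ 0.1   0.2  -0.46  0.91  0.    1.65]
```

View pics/c22.png

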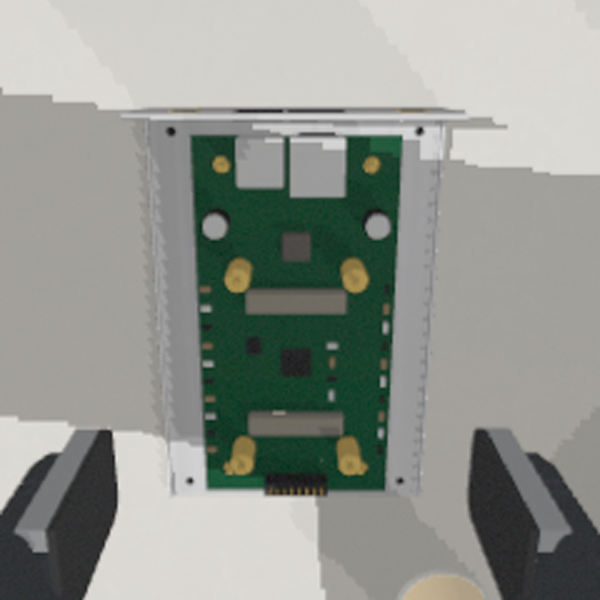

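```bash
python3 - <<'E'
from h import *
c=cal("w22"); f=lambda x,y:(200+(x+.5)/2.5-.5,80+(y+.5)/2.5-.5)
T=[loc(c,f(*p),.019) for p in [(191,136),(403,137),(387,490),(207,489)]]; m=np.mean(T,0);print(m.round(4))
for i in range(4):
    d=T[(i+1)%4]-T[i]; print("  ",np.linalg.norm(d).round(4),np.degrees(np.arctan2(d[1],d[0])).round(1))
rel([m[0],m[1],.178],1.1)
E
```

```text
[0.4494 0.1253 0.019 ]
   0.0638 0.9
   0.1231 -88.6
   0.0642 -179.1
   0.1231 91.2
shift cm [ 0.04 -0.06  8.72] rotvec [-0.07  0.    0.04] shift in turned axes [ 0.04 -0.07  8.72] rotvec [-0.0000e+00 -1.1000e-01 -1.7996e+02] shift in turned axes [-0.04  0.07  8.72]
```

Centre (0.4494, 0.1253), sides 64 x 123 mm and angle 91° all match. Lowering in two stages.

carry_out --motion '[{"jaw":0.8,"tx":0,"ty":-0.1,"tz":2.5,"wx":0,"wy":0,"wz":0},{"jaw":0.8,"tx":0,"ty":0,"tz":2.5,"wx":0,"wy":0,"wz":0},{"jaw":0.8,"tx":0,"ty":0,"tz":1.5,"wx":0,"wy":0,"wz":0},{"jaw":0.8,"tx":0,"ty":0,"tz":0.6,"wx":0,"wy":0,"wz":0},{"jaw":0.8,"tx":0,"ty":0,"tz":0,"wx":0,"wy":0,"wz":0},{"jaw":0.8,"tx":0,"ty":0,"tz":0,"wx":0,"wy":0,"wz":0}]' --force 40

```text
clock: 31.02
tcp_pos: [0.449, 0.1248, 0.1945]
orientation: [-0.0, 0.7, 0.714, -0.0]
wrist_force: [0.2, 0.1, 1.0]
finger_gap: 0.077
```

```bash
python3 -c "
from h import *
info(); im=shot('wrist','w23'); rel([.4494,.1253,.178],1.1)
im=im[120:360,180:460]
cv2.imwrite('pics/c23.png',cv2.resize(np.uint8(255*(im/255.)**.7),None,fx=2.4,fy=2.4,interpolation=cv2.INTER_CUBIC))"
```

```text
t 31.02 tcp [0.449  0.1248 0.1945] yax deg 1.14 zax [-5.e-04  0.e+00 -1.e+00] gap 0.077 F [0.2 0.1 1. ] q [ 0.1   0.28 -0.56  0.73  0.    1.65]
shift cm [0.05 0.05 1.65] rotvec [-0.03 -0.    0.04] shift in turned axes [0.05 0.05 1.65] rotvec [ 0.0000e+00 -4.0000e-02 -1.7996e+02] shift in turned axes [-0.05 -0.05  1.65]
```

View pics/c23.png

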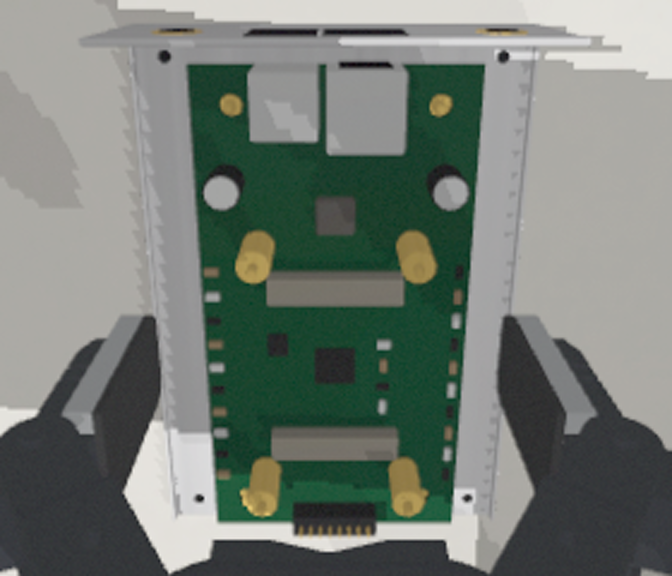

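carry_out --motion '[{"jaw":0.8,"tx":0.05,"ty":0.05,"tz":0.8,"wx":0,"wy":0,"wz":0},{"jaw":0.8,"tx":0,"ty":0,"tz":0.6,"wx":0,"wy":0,"wz":0},{"jaw":0.8,"tx":0,"ty":0,"tz":0.2,"wx":0,"wy":0,"wz":0},{"jaw":0.8,"tx":0,"ty":0,"tz":0,"wx":0,"wy":0,"wz":0},{"jaw":0.6,"tx":0,"ty":0,"tz":0,"wx":0,"wy":0,"wz":0},{"jaw":0.4,"tx":0,"ty":0,"tz":0,"wx":0,"wy":0,"wz":0},{"jaw":0.2,"tx":0,"ty":0,"tz":0,"wx":0,"wy":0,"wz":0},{"jaw":0.2,"tx":0,"ty":0,"tz":0,"wx":0,"wy":0,"wz":0}]' --force 40

```text
clock: 32.08
tcp_pos: [0.449, 0.1252, 0.1784]
orientation: [-0.0, 0.7, 0.714, -0.0]
wrist_force: [-0.9, -0.8, 5.3]
finger_gap: 0.0621
```

```bash
python3 -c "
from h import *
info(); im=shot('wrist','w24')
im=im[120:360,180:460]
cv2.imwrite('pics/c24.png',cv2.resize(np.uint8(255*(im/255.)**.7),None,fx=2.4,fy=2.4,interpolation=cv2.INTER_CUBIC))"
```

```text
t 32.08 tcp [0.449  0.1252 0.1784] yax deg 1.13 zax [-1.3e-03 -1.0e-04 -1.0e+00] gap 0.0621 F [-0.9 -0.8  5.3] q [ 0.1   0.31 -0.58  0.69  0.    1.65]
```

View pics/c24.png

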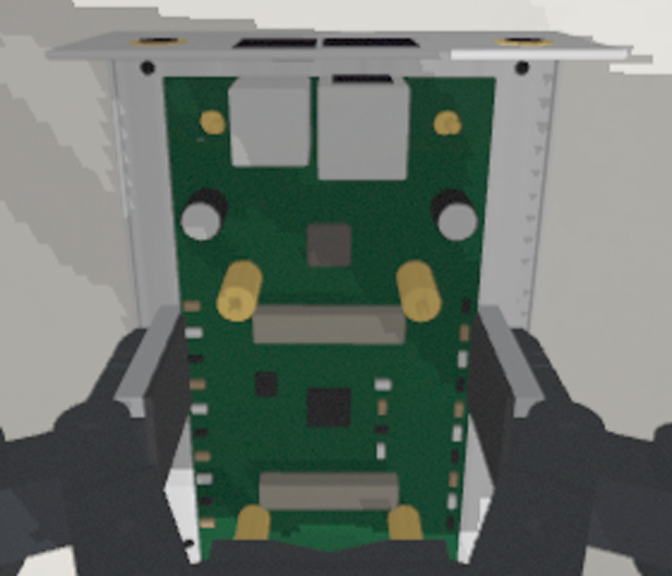

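Gripped at 62.1 mm with the pads on both long edges. Lifting straight up.

carry_out --motion '[{"jaw":0.2,"tx":0,"ty":0,"tz":-0.3,"wx":0,"wy":0,"wz":0},{"jaw":0.2,"tx":0,"ty":0,"tz":-0.5,"wx":0,"wy":0,"wz":0},{"jaw":0.2,"tx":0,"ty":0,"tz":-0.8,"wx":0,"wy":0,"wz":0},{"jaw":0.2,"tx":0,"ty":0,"tz":-2,"wx":0,"wy":0,"wz":0},{"jaw":0.2,"tx":0,"ty":0,"tz":-3,"wx":0,"wy":0,"wz":0},{"jaw":0.2,"tx":0,"ty":0,"tz":-4,"wx":0,"wy":0,"wz":0},{"jaw":0.2,"tx":0,"ty":0,"tz":-4,"wx":0,"wy":0,"wz":0},{"jaw":0.2,"tx":0,"ty":0,"tz":-2,"wx":0,"wy":0,"wz":0},{"jaw":0.2,"tx":0,"ty":0,"tz":0,"wx":0,"wy":0,"wz":0},{"jaw":0.2,"tx":0,"ty":0,"tz":0,"wx":0,"wy":0,"wz":0}]'

```text
clock: 33.38
tcp_pos: [0.4488, 0.1252, 0.343]
orientation: [-0.001, 0.7, 0.714, -0.001]
wrist_force: [0.3, -0.5, -1.3]
finger_gap: 0.0619
```

```bash
python3 -c "
from h import *
info(); im=shot('wrist','w25'); rel([.5,-.243,.345],-2.5); rel([.643,-.243,.345],-2.5)"
```

```text
t 33.38 tcp [0.4488 0.1252 0.343 ] yax deg 1.13 zax [-3.1e-03 -2.0e-04 -1.0e+00] gap 0.0619 F [ 0.3 -0.5 -1.3] q [ 0.1   0.14 -0.34  1.1   0.    1.65]
shift cm [-36.91   4.41  -0.25] rotvec [-0.23  0.02  3.63] shift in turned axes [-36.56   6.74  -0.24] rotvec [-3.0000e-02 -3.6000e-01 -1.7637e+02] shift in turned axes [36.56 -6.74 -0.24]
shift cm [-37.19  18.71  -0.31] rotvec [-0.23  0.02  3.63] shift in turned axes [-35.93  21.02  -0.24] rotvec [-3.0000e-02 -3.6000e-01 -1.7637e+02] shift in turned axes [ 35.93 -21.02  -0.24]
```

View pics/w25.png

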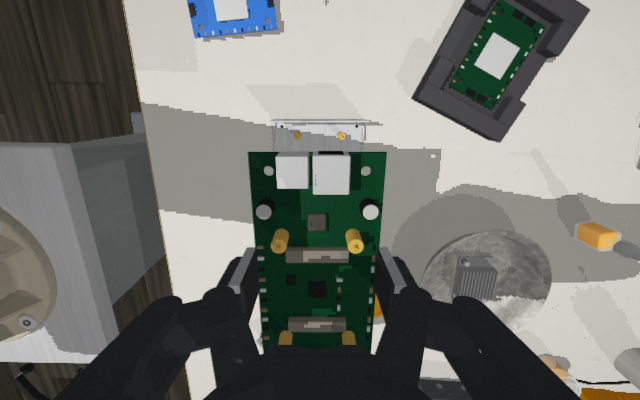

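The carrier came out level, with the case empty under it. The holder is seen whole in the earlier pictures w8 and t6, so I'll measure it there.

```bash
python3 - <<'E'
from h import *
im=cv2.imread("pics/w8.png")[0:190,430:640]
cv2.imwrite("pics/c8.png",cv2.resize(np.uint8(255*(im/255.)**.5),None,fx=3.1,fy=3.1,interpolation=cv2.INTER_CUBIC))
im=cv2.imread("pics/t6.png")[145:205,385:460]
cv2.imwrite("pics/ct6b.png",cv2.resize(np.uint8(255*(im/255.)**.5),None,fx=8,fy=8,interpolation=cv2.INTER_CUBIC))
E
```

```text
(no output)
```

View pics/c8.png

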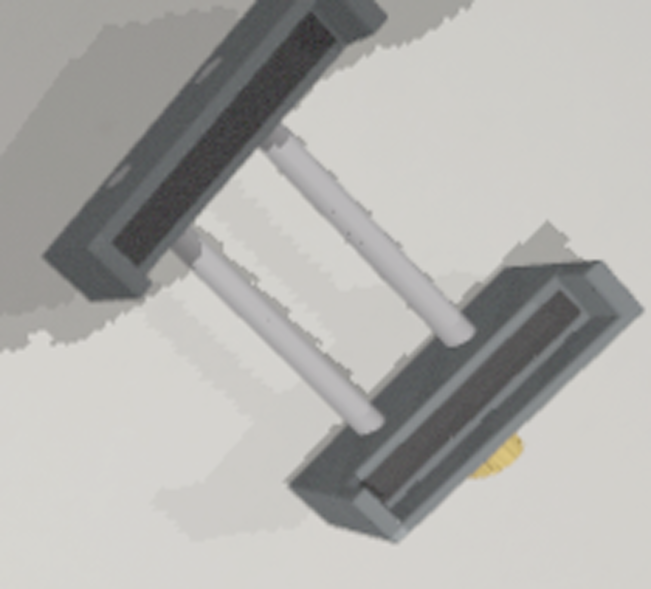

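View pics/ct6b.png

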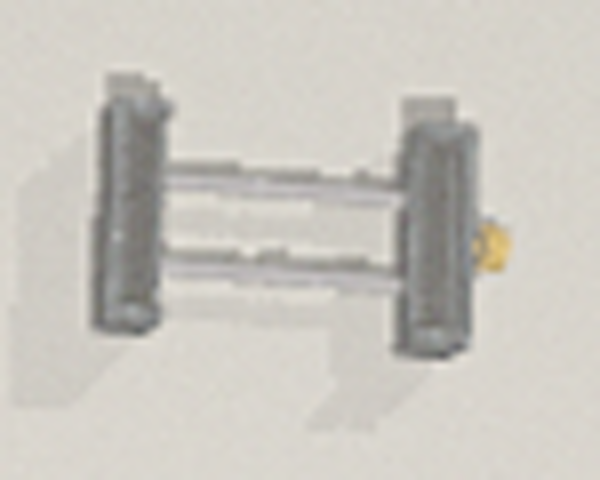

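```bash
python3 - <<'E'
from h import *
c=cal("w8"); f=lambda x,y:(430+(x+.5)/3.1-.5,(y+.5)/3.1-.5)
L=lambda p,z: loc(c,f(*p),z)[:2]
n1,n2=L((360,480),.026),L((565,280),.026)
p1,p2=L((138,262),.026),L((338,35),.026)
ang=lambda d: np.degrees(np.arctan2(d[1],d[0])).round(1)
print("-x ledge inner",n1,n2,np.linalg.norm(n2-n1),ang(n2-n1)); print("+x",p1,p2,np.linalg.norm(p2-p1),ang(p2-p1))
a,b=(n1+n2)/2,(p1+p2)/2; print("ctr",(a+b)/2,"sep",np.linalg.norm(b-a),"xaxis",ang(b-a))
# outer corners z .035 of -x jaw: (395,540),(640,310)
o1,o2=L((397,541),.035),L((641,311),.035); print("outer -x",o1,o2,np.linalg.norm(o2-o1),ang(o2-o1),(o1+o2)/2)
# outer +x : (47,256) z .035?  
print("outer +x corner",L((47,256),.035), L((47,256),.0))
# rods: top line z .018 each
r=[L(p,.018) for p in [(205,262),(365,420),(285,150),(455,330)]]
print("rods",np.round(r,4),ang(r[0]-r[1]),ang(r[2]-r[3]),"mid dist")
c=cal("t6"); f=lambda x,y:(385+(x+.5)/8-.5,145+(y+.5)/8-.5)
T=[L(p,.035) for p in [(103,95),(475,125),(468,350),(95,328)]]; print("top",np.round(T,4),np.mean(T,0),np.linalg.norm((T[0]+T[3]-T[1]-T[2])/2),ang((T[0]+T[3]-T[1]-T[2])/2))
E
```

```text
-x ledge inner [ 0.60175149 -0.29759644] [ 0.67929705 -0.30284348] 0.07772287094658367 -3.9
+x [ 0.60967898 -0.18955398] [ 0.6850711  -0.19487774] 0.07557984895597646 -4.0
ctr [ 0.64394966 -0.24621791] sep 0.1082211521747852 xaxis 86.4
outer -x [ 0.5918545  -0.31610627] [ 0.68110932 -0.32210952] 0.08945648014905962 -3.8 [ 0.63648191 -0.31910789]
outer +x corner [ 0.59271599 -0.1624251 ] [ 0.60337008 -0.17341489]
rods [[ 0.6243 -0.2103]
 [ 0.619  -0.2898]
 [ 0.6603 -0.2077]
 [ 0.6546 -0.2921]] 86.2 86.1 mid dist
top [[ 0.6934 -0.1718]
 [ 0.683  -0.3225]
 [ 0.5904 -0.3161]
 [ 0.5975 -0.1666]] [ 0.64105753 -0.24423412] 0.1503766913587593 86.7
```

The outer edges, rods and top view agree on x axis 86.2° and centre about (0.642, -0.245), to within some millimetres. I'll move above it and refine against the far jaw.

carry_out --motion '[{"jaw":0.2,"tx":-1.5,"ty":0.8,"tz":0,"wx":-0.2,"wy":0,"wz":0},{"jaw":0.2,"tx":-3,"ty":1.5,"tz":0,"wx":0,"wy":0,"wz":0},{"jaw":0.2,"tx":-3.3,"ty":1.6,"tz":0,"wx":0,"wy":0,"wz":0},{"jaw":0.2,"tx":-3.3,"ty":1.6,"tz":0,"wx":0,"wy":0,"wz":0},{"jaw":0.2,"tx":-3.3,"ty":1.6,"tz":0,"wx":0,"wy":0,"wz":0},{"jaw":0.2,"tx":-3.3,"ty":1.6,"tz":0,"wx":0,"wy":0,"wz":0},{"jaw":0.2,"tx":-3.3,"ty":1.6,"tz":0,"wx":0,"wy":0,"wz":0},{"jaw":0.2,"tx":-3.3,"ty":1.6,"tz":0,"wx":0,"wy":0,"wz":0},{"jaw":0.2,"tx":-3.3,"ty":1.6,"tz":0,"wx":0,"wy":0,"wz":0},{"jaw":0.2,"tx":-3.3,"ty":1.6,"tz":0,"wx":0,"wy":0,"wz":0},{"jaw":0.2,"tx":-3,"ty":1.6,"tz":0,"wx":0,"wy":0,"wz":0},{"jaw":0.2,"tx":-2.5,"ty":1.3,"tz":0,"wx":0,"wy":0,"wz":0},{"jaw":0.2,"tx":-1.2,"ty":0.6,"tz":0,"wx":0,"wy":0,"wz":2.4},{"jaw":0.2,"tx":0,"ty":0,"tz":0,"wx":0,"wy":0,"wz":2.5},{"jaw":0.2,"tx":0,"ty":0,"tz":0,"wx":0,"wy":0,"wz":0},{"jaw":0.2,"tx":0,"ty":0,"tz":0,"wx":0,"wy":0,"wz":0}]'

```text
clock: 35.42
tcp_pos: [0.6424, -0.2468, 0.3438]
orientation: [0.0, 0.73, 0.684, 0.0]
wrist_force: [0.6, -0.7, -1.4]
finger_gap: 0.0618
```

```bash
python3 -c "
from h import *
info(); im=shot('wrist','w26'); rel([.642,-.245,.25],-3.8)
im=im[60:320,170:470]
cv2.imwrite('pics/c26.png',cv2.resize(np.uint8(255*(im/255.)**.6),None,fx=2.3,fy=2.3,interpolation=cv2.INTER_CUBIC))"
```

```text
t 35.42 tcp [ 0.6424 -0.2468  0.3438] yax deg -3.74 zax [ 1.e-03  3.e-04 -1.e+00] gap 0.0618 F [ 0.6 -0.7 -1.4] q [-0.48  0.56  0.27  1.28  0.    1.15]
shift cm [ 0.17 -0.06  9.4 ] rotvec [ 0.07 -0.01  0.06] shift in turned axes [ 0.17 -0.05  9.4 ] rotvec [ 2.0000e-02  1.1000e-01 -1.7994e+02] shift in turned axes [-0.17  0.05  9.4 ]
```

View pics/c26.png

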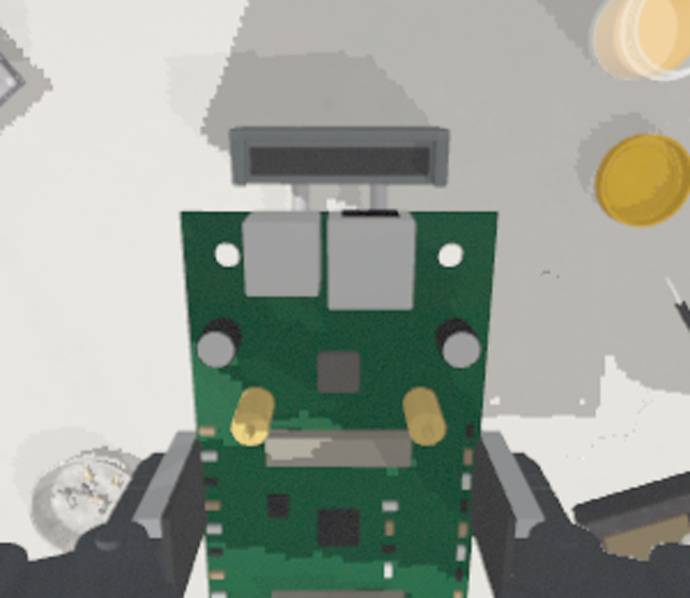

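The far jaw is now clear: top edge row 128, columns 231–449, inner edge row 185. The board end runs (181,212)–(497,212) and is parallel to it.

```bash
python3 - <<'E'
from h import *
c=cal("w26"); f=lambda x,y:(170+(x+.5)/2.3-.5,60+(y+.5)/2.3-.5)
L=lambda p,z: loc(c,f(*p),z)[:2]
s,_=pickle.load(open("pics/w26.pkl","rb")); t=s["tcp_pos"][:2]
w,x,y,z=s["orientation"]; r=R.from_quat([x,y,z,w]).as_matrix()
X,Y=r[:2,0],r[:2,1]
def tool(n,p,z): q=L(p,z)-t; print(n,"tool x %.1f y %.1f mm"%(1000*q@X,1000*q@Y))
tool("outerL",(231,129),.035);tool("outerR",(449,127),.035)
tool("innerL z35",(233,186),.035);tool("innerR z35",(447,185),.035);tool("inner mid z26",(340,185),.026)
tool("strip far L",(249,148),.026);tool("strip far R",(430,147),.026);tool("strip nearL",(249,180),.026);tool("strip nearR",(430,180),.026)
tool("stop inner L",(246,130),.035);tool("stop inner R",(434,130),.035)
zb=s["tcp_pos"][2]-.161+.002
tool("boardL",(181,212),zb);tool("boardR",(497,212),zb)
E
```

```text
outerL tool x 73.4 y -45.5 mm
outerR tool x 74.2 y 44.8 mm
innerL z35 tool x 50.1 y -45.9 mm
innerR z35 tool x 50.6 y 45.2 mm
inner mid z26 tool x 49.6 y -0.3 mm
strip far L tool x 65.2 y -39.6 mm
strip far R tool x 65.7 y 38.5 mm
strip nearL tool x 51.7 y -40.2 mm
strip nearR tool x 51.7 y 39.1 mm
stop inner L tool x 73.0 y -39.3 mm
stop inner R tool x 73.0 y 38.6 mm
boardL tool x 62.1 y -32.4 mm
boardR tool x 62.2 y 30.4 mm
```

The holder's centre lies within 1 mm of the tool axis (jaw inner edge at +50 mm, sides ±45 mm), and so does the board. Lowering straight to just above the stops, then a check.

carry_out --motion '[{"jaw":0.2,"tx":0,"ty":0,"tz":2,"wx":0,"wy":0,"wz":0},{"jaw":0.2,"tx":0,"ty":0,"tz":3.5,"wx":0,"wy":0,"wz":0},{"jaw":0.2,"tx":0,"ty":0,"tz":3.5,"wx":0,"wy":0,"wz":0},{"jaw":0.2,"tx":0,"ty":0,"tz":2.5,"wx":0,"wy":0,"wz":0},{"jaw":0.2,"tx":0,"ty":0,"tz":1.2,"wx":0,"wy":0,"wz":0},{"jaw":0.2,"tx":0,"ty":0,"tz":0.4,"wx":0,"wy":0,"wz":0},{"jaw":0.2,"tx":0,"ty":0,"tz":0,"wx":0,"wy":0,"wz":0},{"jaw":0.2,"tx":0,"ty":0,"tz":0,"wx":0,"wy":0,"wz":0}]'

```text
clock: 36.48
tcp_pos: [0.6433, -0.2472, 0.2144]
orientation: [0.002, 0.73, 0.683, 0.001]
wrist_force: [0.7, -1.7, -1.1]
finger_gap: 0.0617
```

```bash
python3 -c "
from h import *
info(); im=shot('wrist','w27'); rel([.642,-.247,.188],-3.8)
im=im[60:320,170:470]
cv2.imwrite('pics/c27.png',cv2.resize(np.uint8(255*(im/255.)**.6),None,fx=2.3,fy=2.3,interpolation=cv2.INTER_CUBIC))"
```

```text
t 36.48 tcp [ 0.6433 -0.2472  0.2144] yax deg -3.77 zax [ 0.0035 -0.0011 -1.    ] gap 0.0617 F [ 0.7 -1.7 -1.1] q [-0.48  0.63  0.07  1.01  0.    1.15]
shift cm [ 0.02 -0.13  2.63] rotvec [0.2  0.04 0.03] shift in turned axes [ 0.02 -0.12  2.63] rotvec [-7.0000e-02  3.1000e-01 -1.7997e+02] shift in turned axes [-0.02  0.12  2.63]
```

View pics/c27.png

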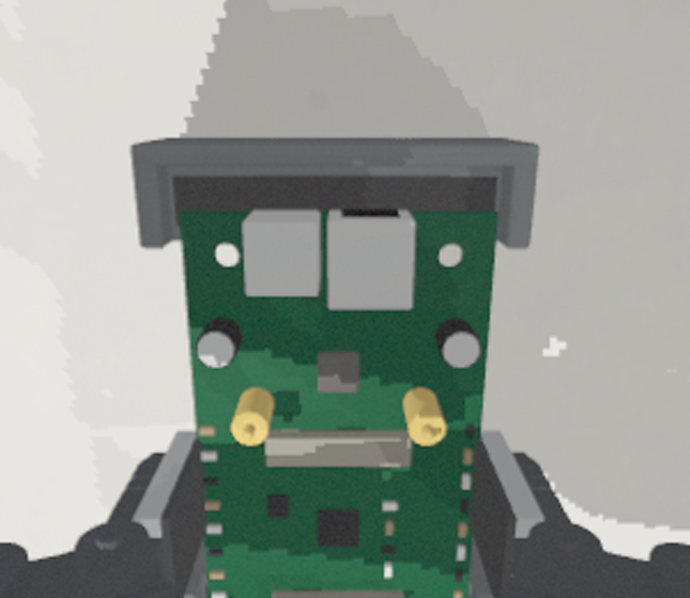

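The board sits between the side stops, with its middle at 339 against the jaw's 335. Lowering the rest in small steps.

carry_out --motion '[{"jaw":0.2,"tx":0,"ty":-0.1,"tz":0.8,"wx":0.2,"wy":0,"wz":0},{"jaw":0.2,"tx":0,"ty":0,"tz":0.8,"wx":0,"wy":0,"wz":0},{"jaw":0.2,"tx":0,"ty":0,"tz":0.4,"wx":0,"wy":0,"wz":0},{"jaw":0.2,"tx":0,"ty":0,"tz":0.2,"wx":0,"wy":0,"wz":0},{"jaw":0.2,"tx":0,"ty":0,"tz":0,"wx":0,"wy":0,"wz":0},{"jaw":0.2,"tx":0,"ty":0,"tz":0,"wx":0,"wy":0,"wz":0}]'

```text
clock: 37.28
tcp_pos: [0.6419, -0.247, 0.1913]
orientation: [-0.0, 0.73, 0.683, -0.001]
wrist_force: [-0.3, 0.2, -1.5]
finger_gap: 0.0616
```

```bash
python3 -c "
from h import *
info()"
```

```text
t 37.27 tcp [ 0.6419 -0.247   0.1913] yax deg -3.77 zax [-0.0015 -0.     -1.    ] gap 0.0616 F [-0.3  0.2 -1.5] q [-0.48  0.65  0.05  0.97 -0.    1.15]
```

carry_out --motion '[{"jaw":0.2,"tx":0,"ty":0,"tz":0.15,"wx":0,"wy":0,"wz":0},{"jaw":0.2,"tx":0,"ty":0,"tz":0.15,"wx":0,"wy":0,"wz":0},{"jaw":0.2,"tx":0,"ty":0,"tz":0,"wx":0,"wy":0,"wz":0}]'

```text
clock: 37.65
tcp_pos: [0.6417, -0.2469, 0.1879]
orientation: [-0.001, 0.73, 0.683, -0.001]
wrist_force: [1.0, -0.6, -0.9]
finger_gap: 0.062
```

carry_out --motion '[{"jaw":0.2,"tx":0,"ty":0,"tz":0.1,"wx":0,"wy":0,"wz":0},{"jaw":0.2,"tx":0,"ty":0,"tz":0,"wx":0,"wy":0,"wz":0},{"jaw":0.2,"tx":0,"ty":0,"tz":0,"wx":0,"wy":0,"wz":0}]'

```text
clock: 38.02
tcp_pos: [0.6417, -0.2469, 0.1876]
orientation: [-0.001, 0.73, 0.683, -0.001]
wrist_force: [-1.9, 1.4, 4.8]
finger_gap: 0.0616
```

Contact at z = 0.1876, as expected. A quick look before letting go.

```bash
python3 -c "
from h import *
im=shot('wrist','w28')
im=im[60:320,170:470]
cv2.imwrite('pics/c28.png',cv2.resize(np.uint8(255*(im/255.)**.6),None,fx=2.3,fy=2.3,interpolation=cv2.INTER_CUBIC))"
```

```text
(no output)
```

View pics/c28.png

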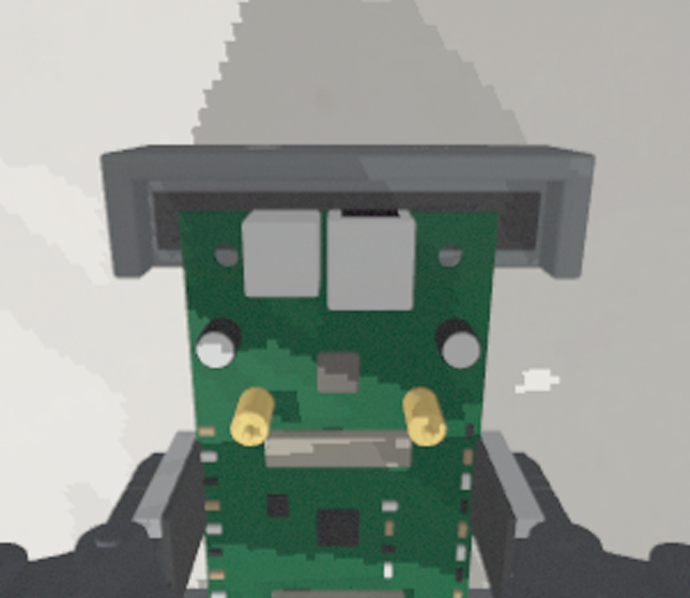

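The board's end lies on the ledge, inside the side stops with room on both sides. Release and rise.

carry_out --motion '[{"jaw":0.5,"tx":0,"ty":0,"tz":0,"wx":0,"wy":0,"wz":0},{"jaw":0.75,"tx":0,"ty":0,"tz":0,"wx":0,"wy":0,"wz":0},{"jaw":0.75,"tx":0,"ty":0,"tz":0,"wx":0,"wy":0,"wz":0},{"jaw":0.75,"tx":0,"ty":0,"tz":0,"wx":0,"wy":0,"wz":0},{"jaw":0.75,"tx":0,"ty":0,"tz":-1,"wx":0,"wy":0,"wz":0},{"jaw":0.75,"tx":0,"ty":0,"tz":-3,"wx":0,"wy":0,"wz":0},{"jaw":0.75,"tx":0,"ty":0,"tz":-4,"wx":0,"wy":0,"wz":0},{"jaw":0.75,"tx":0,"ty":0,"tz":-4,"wx":0,"wy":0,"wz":0},{"jaw":0.75,"tx":-2.5,"ty":0,"tz":-4,"wx":0,"wy":0,"wz":0},{"jaw":0.75,"tx":-2.5,"ty":0,"tz":-2,"wx":0,"wy":0,"wz":0},{"jaw":0.75,"tx":0,"ty":0,"tz":0,"wx":0,"wy":0,"wz":0},{"jaw":0.75,"tx":0,"ty":0,"tz":0,"wx":0,"wy":0,"wz":0}]'

```text
clock: 39.58
tcp_pos: [0.6386, -0.2965, 0.3665]
orientation: [-0.001, 0.73, 0.683, -0.001]
wrist_force: [0.2, -0.8, 0.3]
finger_gap: 0.0749
```

```bash
python3 -c "
from h import *
info(); im=shot('wrist','w29'); cv2.imwrite('pics/c29.png',cv2.resize(np.uint8(255*(im[20:260,160:480]/255.)**.7),None,fx=2.4,fy=2.4,interpolation=cv2.INTER_CUBIC))
im=shot('top','t29')
cv2.imwrite('pics/ct29.png',cv2.resize(im[140:280,205:475],None,fx=2.9,fy=2.9,interpolation=cv2.INTER_CUBIC))"
```

```text
t 39.58 tcp [ 0.6386 -0.2965  0.3665] yax deg -3.77 zax [-0.0027  0.0011 -1.    ] gap 0.0749 F [ 0.2 -0.8  0.3] q [-0.55  0.59  0.38  1.36 -0.    1.09]
```

View pics/c29.png

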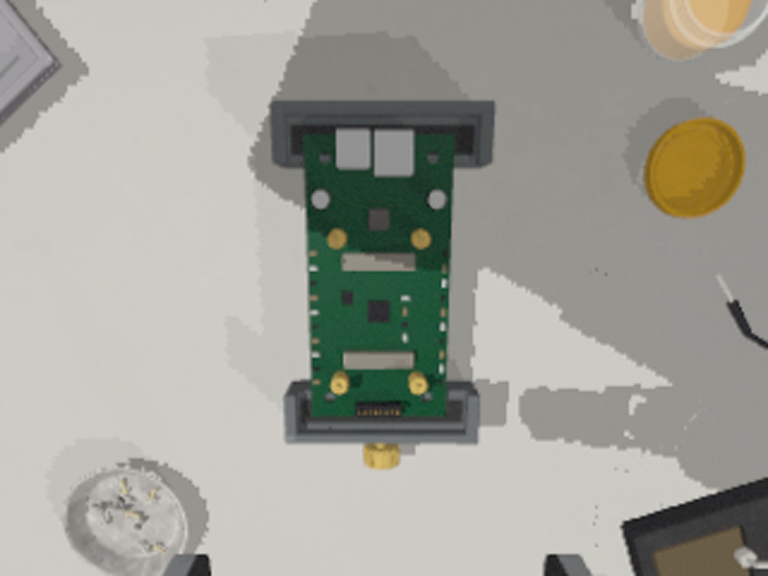

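View pics/ct29.png

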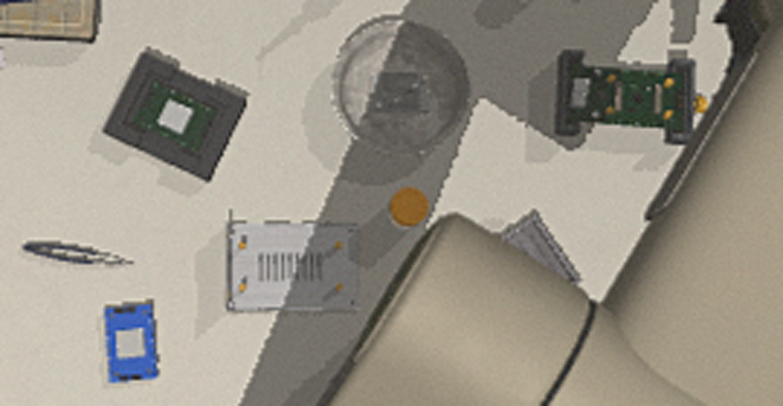

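The carrier lies on both ledges inside the stops. The top view shows the empty case, the boards in place, and the jar and tweezers at unchanged pixels. Handing in.

```bash
python3 -c "
from h import *
info(); print(env.hand_in())"
```

```text
t 39.67 tcp [ 0.6386 -0.2959  0.3657] yax deg -3.73 zax [-0.004   0.0017 -1.    ] gap 0.0746 F [-1.2  0.8  0.5] q [-0.55  0.59  0.38  1.36 -0.    1.09]
the job is handed in; nothing more can be done
None
```

The stack is apart, in order from the top down, and the job was handed in at about 39.7 s. The fan is in the grey tray, the heat sink on the bowl floor, the processor board in the foam cut-out and the carrier board across the holder ledges.

- **Setting down:** Each part was lowered until light contact (readings of 5–14 N) within about 1 mm of its expected height, then released and looked at. None was dropped.
- **Last checks:** The final pictures show the carrier between the stops on both ledges and the processor board inside the cut-out. The heat sink is in the bowl, the case is empty, and the arm was raised clear of everything.
- **Bystanders:** The jar and tweezers showed no shift in the top view. The dish of screws was still in place in the last wrist picture, judged by eye rather than measured.
- **Not seen at the end:** The arm hid the fan in the last top view. It was last seen flat in the tray at about 19 s, and nothing went near it afterwards.
- **Disagreements:** My early estimates of the holder's centre differed by up to about 8 mm, and those of the foam tray by about 4 mm. Closer wrist views settled both before I lowered the boards. My first move call was refused for missing keys and moved nothing.

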